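# Let down the bench lift and clear it

## Task

Pull the lock-off plate up out of its sprung catch on the lift's console and put it in the steel tray, then crack the release valve open by turning its bar handle part of a turn anticlockwise, so that the raised platform sinks slowly (never faster than about 4 cm a second), and close the valve again once the platform is fully down. Only then move everything that lies on the platform into the tray. Also slide the travel-stop grip along its track until it is level with the pointer clip beside the track, and leave the other things on the bench where they are.

Things in the scene. Friction and masses are not known exactly. Their poses are not given: they have to be found in the camera images.
- lift: hydraulic bench lift, fixed: base plate 270 (x) x 440 (y) mm; on its -y side the platform on a ram, on its +y side the grey pump console, 260 (x) x 150 (y), top 120 mm above the bench. Origin on the bench; x points away from the robot. Lock-off plate (near) and valve stand in a row along x at y = +0.11; the travel-stop track runs along x at y = +0.19
- lock_grip (a point): middle of the loose lock-off plate's grip tab, 40 (x) x 12 (y) x 34 mm high, pinch its 12 mm; 53 mm above its flat foot (40 x 18). A fork (29 wide, 20 to 62 mm ahead in +x, 5 to 19 mm below this point) straddles the valve bar's end and keeps it from turning. The foot stands on the console between sprung catches: a straight pull up of 5 to 20 N frees it within 15 mm; clear of all 60 mm up
- valve_grip (a point): on the axis of the release valve, in its bar handle: bar 80 long (along its x) x 14 thick (y) x 34 mm high, this point 15 mm below the bar's top and 31 mm above the console top; this point's x axis runs along the bar and turns with it
- valve (a joint): release valve, rad: 0 closed (bar along the lift's x), grows as it is turned anticlockwise seen from above, stop at 1.7. It stays where it is left (friction 0.15 N m). The platform starts to sink between 0.5 and 0.8 rad, sinks at 15 to 28 mm/s at 0.9 rad and at over 40 mm/s beyond about 1.15 rad; below 0.12 rad counts as shut
- platform_top (a point): centre of the platform's upper face: aluminium plate 250 x 250 mm with a rim 5 mm high all round; 105 mm above the bench when fully down
- platform (a joint): height of the platform above its lowest position, m: 0 fully down, starts at 0.06; comes down only while the valve is open
- stop_top (a point): middle of the top of the travel-stop grip: black block 20 (x, along the track) x 28 (y) x 40 mm high that slides along the lift's x, friction about 2 N; its foot is on the console top
- stop (a joint): travel-stop position along its track, m, 0 (near end) to 0.16 (far end), grows along the lift's +x
- stop_mark (a point): tip of the small fixed steel pointer clip on the console's edge beside the track, 18 mm above the console top; its axes are the lift's. The grip is level with it when both have the same position along the lift's x
- tray: fixed open steel tray on a plinth, outside 260 (x) x 270 (y) mm, rim 66 mm and inner floor 45 mm above the bench, walls 5 mm; origin under its centre, on the bench
- block_1_centre (a point): cork sanding block wrapped in paper, 58 wide (x) x 100 long (y) x 28 high, about 50 g; the point is its centre, half-way up; starts on the platform; may be absent
- block_2_centre (a point): cork sanding block wrapped in paper, 58 wide (x) x 100 long (y) x 28 high, about 50 g; the point is its centre, half-way up; starts on the platform; may be absent
- keys_1_centre (a point): folding hex-key set, a channel 27 wide (x) x 90 long (y) x 20 high; the point is its centre, half-way up; starts on the platform; may be absent
- keys_2_centre (a point): folding hex-key set, a channel 27 wide (x) x 90 long (y) x 20 high; the point is its centre, half-way up; starts on the platform; may be absent
- tape: bystander: roll of masking tape lying flat, 97 mm across, 24 high
- cup: bystander: clear mixing cup, 66 across, 62 high
- mix_cup_1: bystander: mixing cup with a stick, 66 across, 85 high
- spring_clamp_1: bystander: spring clamp lying on its side, 110 long

How it is judged:
By the outcome, as a careful person would: the job done as asked, in the order asked, and still so for the second after the job is handed in, with the robot touching nothing.
Of block_1, block_2, keys_1, keys_2 only 2 to 3 are there at a start; the rules pass over those that are not, and their reading is None.
At some moment in a run one of block_1, block_2, keys_1, keys_2 may be knocked a few centimetres aside while the robot is not near it.
It also fails if it takes over 208 s, if anything falls off the work surface, if the arm or the gripper's body presses on something with over 40 N, if the wrist force passes 120 N, or if a joint passes its speed limit or range.

## Robot

A 7-joint arm with a two-finger parallel gripper is mounted at the origin on a cart in front of the work surface, level with it; the furniture and walls round the work are solid. World frame = base frame: x ahead of the robot, y to its left, z up, the work surface at z = 0. Lengths are in m, angles in degrees, forces in N, time in s.
With the tool pointing down it reaches from about 0.4 to 0.85 m from the base axis. Payload 10.4 kg.
Tool frame: the origin (TCP) lies on the front face of the gripper's body, between the roots of the fingers; the fingertips stand 73 mm ahead of it and the grasp point (between the pads) lies 54 mm ahead of it (tips_ahead is the distance from the TCP to the fingertips, in m); x points along the fingers, z is the direction in which the jaws open and shut, and the axes are right-handed (so a half turn about x gives the same grasp; the last joint's range is limited). The gripper opens to 85 mm and grips with 20 to 120 N. Pads are 22 mm wide; open, the fingers measure 114 mm over their backs; the gripper's body (76 mm by 85 mm) begins 54 mm behind the grasp point. The pads swing forward as they close: fully open they stand 13 mm farther back than shut.
Start: joints at [70.096, 19.034, -3.707, 83.658, 1.238, 77.344, -5.071], TCP at [0.199, -0.592, 0.304] pointing down, gripper open.
Joint ranges: [-148.97, 148.97], [-28.65, 121.19], [-84.17, 76.75], [9.2, 138.47], [-72.65, 252.65], [3.7, 117.97], [-149.18, 149.18]. Speed limits (degrees/s): [127.2, 127.2, 159.86, 159.86, 180, 180, 180].

## Interface

Orientations are given as a 3x3 rotation matrix whose columns are the frame's x, y, z axes.
In Python, from cell import state, get_image, finish_job, tips_ahead gives the robot as it stands. The module is installed in compiled form; this text tells all that it offers.
- The arm moves only by the tool send_rows, never from a script. Its argument "moves" is a list of rows, each a list of 7 numbers: the turn, a rotation vector about the tool's x, y, z in rad, then the shift along the tool's x, y, z in cm, then the finger opening in cm, from 0 to 8.54. A call has exactly 5 rows; each row shifts and turns the commanded pose from where the row before left it, along the tool's axes as they then stand; what a row does not reach is not made up. A row lasts 1/8 s, in which the tool goes at most 62.5 mm and 10.7 degrees, less where a joint would pass 70% of its speed; a pose out of reach is approached as far as the arm can. A call is refused whole if a number of a shift passes 6.25 or a number of a turn 0.188, either way. A call with a gripper value outside its range is refused whole. The fingers move at their own pace and stop on an object; "grip_force" is the grip in N (left out, the last holds). Time passes only in rows, so rows that do not move let the fingers close, or fill a call up. It gives the time, the measured TCP pose, the force and the opening at its end, in the units of the state.
- state(): the state, without advancing time (a new reading comes with each control period).
- get_image(name): name is "side" or "top"; returns a dict with "pixels" (384x512x3 uint8, blue, green, red), "vertical_fov" (degrees; the focal length in pixels is half the picture's height over the tangent of half this angle, whatever the lens; pixels are square), "cx", "cy" (the principal point, pixels), "R" (3x3) and "t" (3): a world point X has camera coordinates R X + t. Camera axes: x right, y down, z forward; pixel columns grow to the right and rows downward; lengths in m; the calibration is good to about 2 mm. A picture is of the moment at which its call begins. There is no depth.
- finish_job(): hands the job in, once; it reports no verdict.
The state is a dict: "time_s": time; "q": joint angles; "qd": joint speeds; "tau": joint torques, N m; "ee_pos": TCP position; "orientation": TCP orientation; "contact_force": force on the tool from outside, world axes, zero at the start; "ft_torque": the same for the moment, N m; "width": finger opening in m.
Only numpy, scipy, OpenCV 4.12 (cv2) and the standard library are available. Lean on these libraries where they do the work, as an engineer would, in place of code of your own. Each camera call takes 0.05 s, during which the arm holds its last target. There are 200 camera calls.

## Working session

There is one attempt and no reset: what is moved stays moved. The work goes in short steps, Python scripts to look and compute and a tool call to move; the robot and the scene stay as the last step left them, time stands still between calls to the robot, and variables do not carry over. Pictures are saved under pics/ and viewed, about 12 in all and at most 16, crops included, and the job is handed in when it is done.

Besides the shell and the picture viewer there is one more tool, called after "Call:" by a JSON object that holds its "name" and its "arguments", one argument or row to a line. send_rows: Moves the arm, as the interface text tells. Its arguments: {"type":"object","properties":{"moves":{"type":"array","items":{"type":"array","items":{"type":"number"}}},"grip_force":{"type":"number"}},"required":["moves"]}

```bash
mkdir -p pics; cat > h.py <<'E'
import numpy as np, cv2
from cell import state, get_image, finish_job, tips_ahead
def snap(n,f):
    im=get_image(n); cv2.imwrite('pics/'+f+'.png',im['pixels']); 
    np.save('pics/'+f+'.npy',{k:im[k] for k in im if k!='pixels'},allow_pickle=True); return im
def cal(f): return np.load('pics/'+f+'.npy',allow_pickle=True).item()
def K(c): 
    f=192/np.tan(np.radians(c['vertical_fov'])/2); return f
def ray(c,u,v):
    R=np.array(c['R']);t=np.array(c['t']);f=K(c)
    d=R.T@np.array([(u-c['cx'])/f,(v-c['cy'])/f,1]); return -R.T@t,d
def atz(c,u,v,z):
    o,d=ray(c,u,v); return o+d*(z-o[2])/d[2]
def proj(c,X):
    p=np.array(c['R'])@np.array(X)+np.array(c['t']); f=K(c); return c['cx']+f*p[0]/p[2],c['cy']+f*p[1]/p[2]
E
python3 - <<'E'
from h import *
np.set_printoptions(precision=4,suppress=True)
for n in('top','side'):
    im=snap(n,n+'0'); print(n,im['vertical_fov'],im['cx'],im['cy'],-np.array(im['R']).T@im['t'],np.array(im['R']))
    cv2.imwrite(f'pics/{n}0b.png',cv2.resize(im['pixels'],(800,600),interpolation=cv2.INTER_CUBIC))
s=state();print(s); print(tips_ahead)
E
```

```text
top 47.625943308471236 260.9250046620424 192.73153362293982 [ 0.3517 -0.0768  1.3978] [[-0.0067 -0.9997  0.0232]
 [-0.9866  0.0028 -0.1629]
 [ 0.1628 -0.024  -0.9864]]
side 49.66180930687994 253.55177648513265 189.34086856995617 [0.5312 1.1466 0.655 ] [[-0.9997 -0.0173 -0.0175]
 [ 0.0094  0.3899 -0.9208]
 [ 0.0228 -0.9207 -0.3896]]
{'time_s': 0.1, 'q': array([70.0967, 19.0683, -3.7065, 83.6992,  1.2372, 77.3445, -5.0705]), 'qd': array([ 0.0107, -0.2322, -0.0515, -0.0393,  0.0351,  0.0478,  0.0266]), 'tau': array([  0.0016, -62.6747,   0.0494, -39.243 ,   0.0164,   0.0069,
        -0.0001]), 'ee_pos': array([ 0.1994, -0.5921,  0.3032]), 'orientation': array([[-0.0005,  0.9477,  0.3191],
       [ 0.0012,  0.3191, -0.9477],
       [-1.    , -0.0001, -0.0013]]), 'contact_force': array([-0.299 ,  0.9203, -1.3088]), 'ft_torque': array([-0.0326,  0.0195,  0.0344]), 'width': 0.08514468360617855}
0.0726
```

View pics/top0b.png

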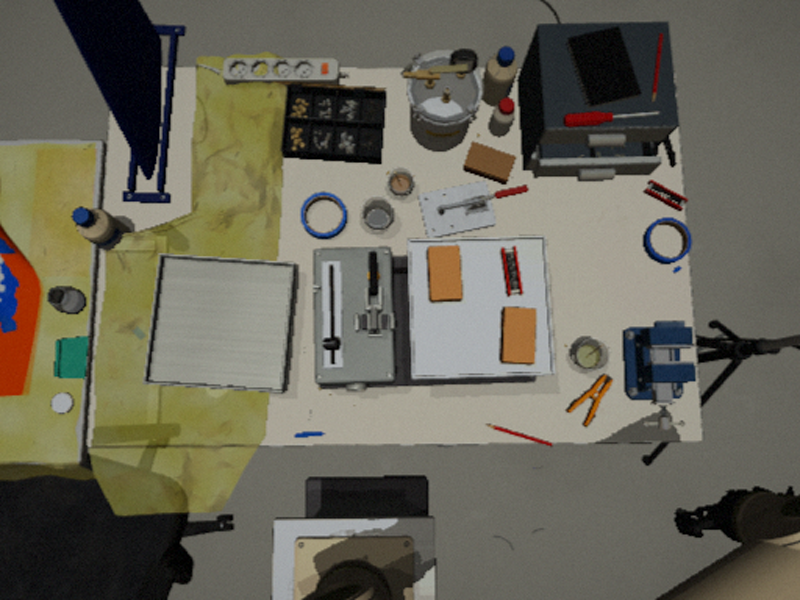

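View pics/side0b.png

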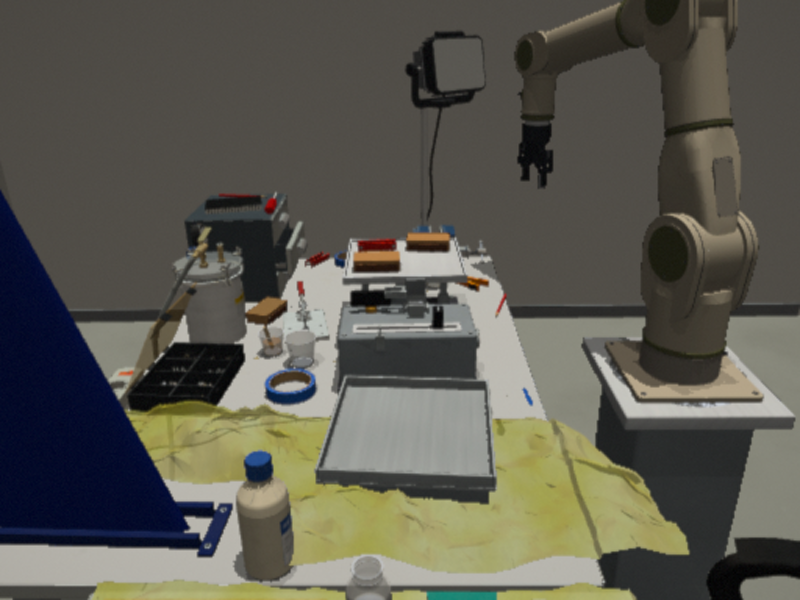

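The top view shows the tray at about (222,322), the console at (355,315) with the track on its left, and the platform at (480,308) holding two cork blocks and one key set. I'll zoom in on these for pixel values.

```bash
python3 - <<'E'
from h import *
a=cv2.imread('pics/top0.png')[150:255,190:360]   # 170x105
b=cv2.imread('pics/side0.png')[185:245,205:315]
A=cv2.resize(a,None,fx=4.5,fy=4.5,interpolation=cv2.INTER_CUBIC)
cv2.imwrite('pics/c1.png',A)
cv2.imwrite('pics/c2.png',cv2.resize(b,None,fx=7,fy=7,interpolation=cv2.INTER_CUBIC))
E
```

```text
(no output)
```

View pics/c1.png

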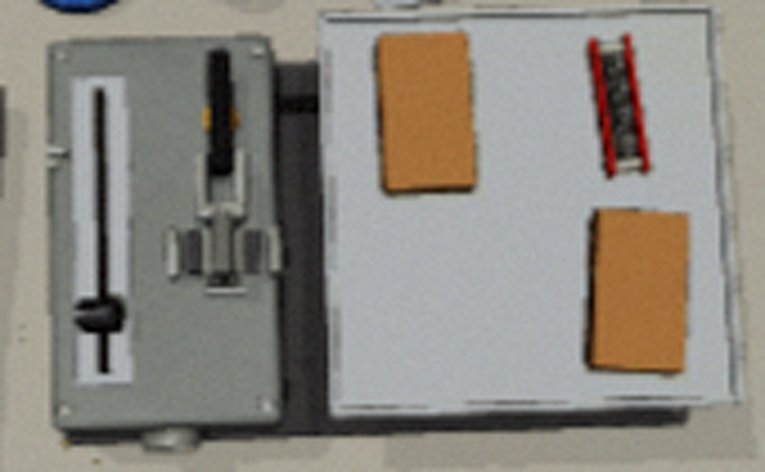

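View pics/c2.png

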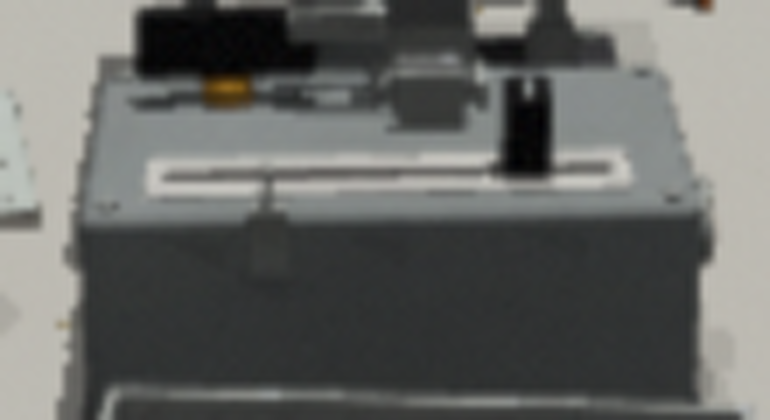

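The crop gives console-top corners near (48,40), (272,37), (283,424) and (55,430). The clip tip is at about (67,153), the stop grip top at (100,314), the lock tab at (223,250), and the bar's far end at (218,50).

```bash
cat >> h.py <<'E'
def tp(x,y): return (x+.5)/4.5-.5+190,(y+.5)/4.5-.5+150
def sp(x,y): return (x+.5)/7-.5+205,(y+.5)/7-.5+185
E
python3 - <<'E'
from h import *
np.set_printoptions(precision=4,suppress=True)
T=cal('top0');S=cal('side0')
print('console');P=[atz(T,*tp(*p),.12) for p in((48,40),(272,37),(283,424),(55,430))]; print(np.array(P),np.mean(P,0))
print(np.array([atz(S,*sp(*p),.12) for p in((103,58),(670,66),(703,218),(80,228))]))
print('plat');P=[atz(T,*tp(*p),.17) for p in((320,13),(712,8),(742,402),(331,414))]; print(np.array(P),np.mean(P,0))
for n,p,z in(('barfar',(219,52),.166),('barnear',(223,170),.166),('tab',(223,250),.190),('stop',(100,314),.16),('clip',(67,153),.138),('track far',(98,90),.12),('track near',(104,370),.12),
 ('b1',(427,112),.193),('b2',(640,290),.193),('k1',(620,105),.185)): print(n,atz(T,*tp(*p),z))
for n,p,z in(('stop',(527,85),.16),('stopfoot mid',(526,172),.12),('clip',(268,178),.138),('clipbase',(268,178),.12),('bar',(140,12),.166),):print(n,'side',atz(S,*sp(*p),z))
k=1/1.5625
print('tray',np.array([atz(T,x*k,y*k,.066) for x,y in((162,256),(298,263),(284,391),(147,382))]))
E
```

```text
console
[[ 0.6674  0.0738  0.12  ]
 [ 0.6694 -0.0758  0.12  ]
 [ 0.4114 -0.0823  0.12  ]
 [ 0.4084  0.0651  0.12  ]] [ 0.5392 -0.0048  0.12  ]
[[ 0.6737 -0.0911  0.12  ]
 [ 0.4118 -0.0758  0.12  ]
 [ 0.4117  0.0796  0.12  ]
 [ 0.6667  0.0842  0.12  ]]
plat
[[ 0.6728 -0.1069  0.17  ]
 [ 0.676  -0.3614  0.17  ]
 [ 0.4212 -0.3703  0.17  ]
 [ 0.4151 -0.1121  0.17  ]] [ 0.5463 -0.2377  0.17  ]
barfar [ 0.648  -0.0417  0.166 ]
barnear [ 0.5707 -0.0444  0.166 ]
tab [ 0.516  -0.0451  0.19  ]
stop [0.4794 0.0334 0.16  ]
clip [0.5872 0.0581 0.138 ]
track far [0.6332 0.0401 0.12  ]
track near [0.447 0.034 0.12 ]
b1 [ 0.6027 -0.1732  0.193 ]
b2 [ 0.4896 -0.304   0.193 ]
k1 [ 0.6086 -0.2967  0.185 ]
stop side [0.4821 0.0341 0.16  ]
stopfoot mid side [0.4822 0.0348 0.12  ]
clip side [0.5895 0.0759 0.138 ]
clipbase side [0.5915 0.0386 0.12  ]
bar side [ 0.6498 -0.0354  0.166 ]
tray [[0.664  0.3795 0.066 ]
 [0.6493 0.1094 0.066 ]
 [0.3959 0.1314 0.066 ]
 [0.4147 0.3953 0.066 ]]
```

```bash
cat >> h.py <<'E'
A=np.radians(1.7); EX=np.array([np.cos(A),np.sin(A),0]); EY=np.array([-np.sin(A),np.cos(A),0])
def go(x,y,z,yaw=1.7):
    """cm along tool y, z (at present axes) and x to bring TCP to world x,y,z; turn about tool x to yaw"""
    s=state(); R=np.array(s['orientation']); d=np.array([x,y,z])-s['ee_pos']
    cur=np.degrees(np.arctan2(R[1,1],R[0,1])); turn=np.radians(cur-yaw)
    a=np.radians(yaw); yv=np.array([np.cos(a),np.sin(a),0]); zv=np.array([np.sin(a),-np.cos(a),0])
    print('t %.1f pos %s yaw %.2f tilt %.3f w %.4f F %s'%(s['time_s'],np.round(s['ee_pos'],4),cur,R[2,0],s['width'],np.round(s['contact_force'],1)))
    print('turn %.3f rad, then shift x %.2f y %.2f z %.2f cm'%(turn,-d[2]*100,d@yv*100,d@zv*100))
E
python3 -c "
from h import *
go(.517,-.045,.30)"
```

```text
t 0.1 pos [ 0.1994 -0.5921  0.3032] yaw 18.61 tilt -1.000 w 0.0851 F [-0.3  0.9 -1.3]
turn 0.295 rad, then shift x 0.32 y 33.37 z -53.74 cm
```

Call:
{"name": "send_rows", "arguments": {
  "moves": [
    [0.147, 0, 0, 0, 0, 0, 4],
    [0.147, 0, 0, 0, 0, 0, 4],
    [0, 0, 0, 0, 2.57, -4.13, 4],
    [0, 0, 0, 0, 2.57, -4.13, 4],
    [0, 0, 0, 0, 2.57, -4.13, 4]
  ],
  "grip_force": 40
}}

```text
time_s: 0.72
ee_pos: [0.2733, -0.4646, 0.3036]
orientation: [[-0.0, 1.0, 0.031], [0.0, 0.031, -1.0], [-1.0, -0.0, -0.0]]
contact_force: [0.5, 0.4, 0.3]
width: 0.0396
```

Call:
{"name": "send_rows", "arguments": {
  "moves": [
    [0, 0, 0, 0, 2.57, -4.13, 4],
    [0, 0, 0, 0, 2.57, -4.13, 4],
    [0, 0, 0, 0, 2.57, -4.13, 4],
    [0, 0, 0, 0, 2.57, -4.13, 4],
    [0, 0, 0, 0, 2.57, -4.13, 4]
  ]
}}

```text
time_s: 1.35
ee_pos: [0.3952, -0.2542, 0.3037]
orientation: [[-0.0, 1.0, 0.031], [-0.0, 0.031, -1.0], [-1.0, -0.0, 0.0]]
contact_force: [1.4, 0.2, 0.7]
width: 0.0403
```

Call:
{"name": "send_rows", "arguments": {
  "moves": [
    [0, 0, 0, 0, 2.57, -4.13, 4],
    [0, 0, 0, 0, 2.57, -4.13, 4],
    [0, 0, 0, 0, 2.57, -4.13, 4],
    [0, 0, 0, 0, 2.57, -4.13, 4],
    [0, 0, 0, 0, 2.57, -4.13, 4]
  ]
}}

```text
time_s: 1.98
ee_pos: [0.5173, -0.0441, 0.3037]
orientation: [[-0.0, 1.0, 0.03], [-0.0, 0.03, -1.0], [-1.0, -0.0, 0.0]]
contact_force: [0.3, -0.3, -0.4]
width: 0.0397
```

```bash
python3 -c "
from h import *
go(.518,-.045,.232)"
```

```text
t 2.0 pos [ 0.5173 -0.0441  0.3037] yaw 1.75 tilt -1.000 w 0.0397 F [ 0.3 -0.3 -0.4]
turn 0.001 rad, then shift x 7.17 y 0.07 z 0.09 cm
```

Call:
{"name": "send_rows", "arguments": {
  "moves": [
    [0, 0, 0, 2, 0.07, 0.09, 4],
    [0, 0, 0, 2, 0, 0, 4],
    [0, 0, 0, 1.5, 0, 0, 4],
    [0, 0, 0, 1.1, 0, 0, 4],
    [0, 0, 0, 0.5, 0, 0, 4]
  ]
}}

```text
time_s: 2.6
ee_pos: [0.5175, -0.0464, 0.2324]
orientation: [[-0.0, 1.0, 0.031], [0.0, 0.031, -1.0], [-1.0, -0.0, -0.0]]
contact_force: [-0.2, -0.2, 0.7]
width: 0.0401
```

```bash
python3 - <<'E'
from h import *
go(.518,-.045,.232)
s=snap('side','s1')['pixels'][170:240,205:315]; t=snap('top','t1')['pixels'][150:255,190:300]
cv2.imwrite('pics/m1.png',np.vstack([cv2.resize(s,(495,315),interpolation=2),cv2.resize(t,(495,472),interpolation=2)])[:600])
E
```

```text
t 2.6 pos [ 0.5175 -0.0464  0.2324] yaw 1.75 tilt -1.000 w 0.0401 F [-0.2 -0.2  0.7]
turn 0.001 rad, then shift x 0.04 y 0.05 z -0.14 cm
```

View pics/m1.png

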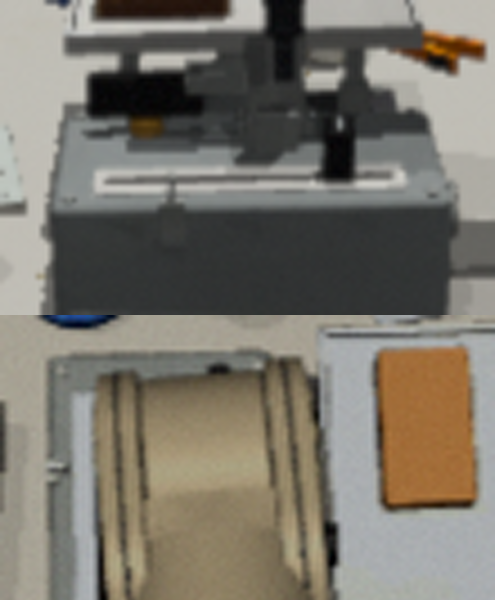

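```bash
python3 - <<'E'
from h import *
S=cal('side0')
def aty(u,v,y):
    o,d=ray(S,u,v); return o+d*(y-o[1])/d[1]
for p in((390,30),(470,30),(290,20),(392,100),(470,100)): print(p,aty(*sp(*p),-.039).round(4))
print(aty(285/4.5+205,60/4.5+170,-.02))
b=cv2.imread('pics/side0.png')[160:225,215:305]
cv2.imwrite('pics/c3.png',cv2.resize(b,None,fx=8,fy=8,interpolation=cv2.INTER_CUBIC))
E
```

```text
(390, 30) [ 0.5397 -0.039   0.1547]
(470, 30) [ 0.5042 -0.039   0.1544]
(290, 20) [ 0.5839 -0.039   0.16  ]
(392, 100) [ 0.5391 -0.039   0.1207]
(470, 100) [ 0.5043 -0.039   0.1204]
[ 0.51491127 -0.02        0.18069652]
```

View pics/c3.png

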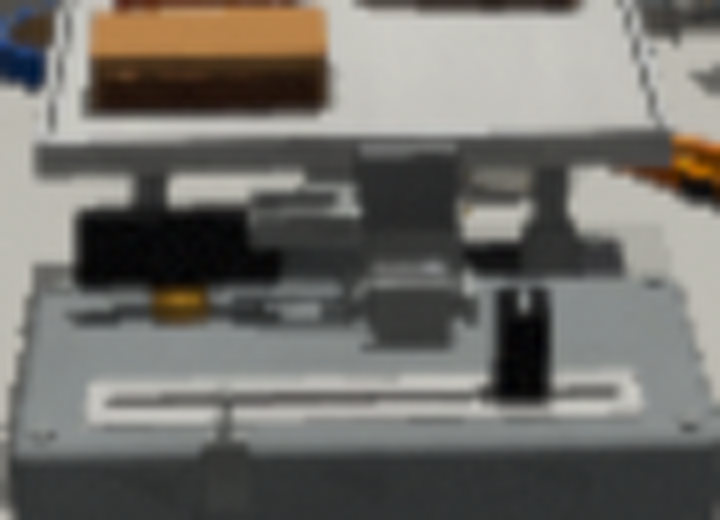

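The side crop puts the tab's centre at x ≈ 0.522. I'll shift 4 mm and pinch.

Call:
{"name": "send_rows", "arguments": {
  "moves": [
    [0, 0, 0, 0, 0.4, -0.1, 4],
    [0, 0, 0, 0, 0, 0, 0.8],
    [0, 0, 0, 0, 0, 0, 0.8],
    [0, 0, 0, 0, 0, 0, 0.8],
    [0, 0, 0, 0, 0, 0, 0.8]
  ]
}}

```text
time_s: 3.32
ee_pos: [0.5218, -0.045, 0.2332]
orientation: [[0.001, 1.0, 0.031], [-0.0, 0.031, -1.0], [-1.0, 0.001, 0.0]]
contact_force: [0.5, 0.9, 3.0]
width: 0.011
```

Call:
{"name": "send_rows", "arguments": {
  "moves": [
    [0, 0, 0, -0.3, 0, 0, 0.8],
    [0, 0, 0, -0.3, 0, 0, 0.8],
    [0, 0, 0, -0.3, 0, 0, 0.8],
    [0, 0, 0, -0.3, 0, 0, 0.8],
    [0, 0, 0, -0.3, 0, 0, 0.8]
  ]
}}

```text
time_s: 3.95
ee_pos: [0.5216, -0.0452, 0.2483]
orientation: [[0.0, 1.0, 0.031], [-0.0, 0.031, -1.0], [-1.0, 0.0, 0.0]]
contact_force: [-0.4, 0.5, -3.6]
width: 0.0113
```

Call:
{"name": "send_rows", "arguments": {
  "moves": [
    [0, 0, 0, -1.5, 0, 0, 0.8],
    [0, 0, 0, -1.5, 0, 0, 0.8],
    [0, 0, 0, -2, 0, 0, 0.8],
    [0, 0, 0, -2, 0, 0, 0.8],
    [0, 0, 0, -1, 0, 0, 0.8]
  ]
}}

```text
time_s: 4.58
ee_pos: [0.522, -0.0452, 0.3301]
orientation: [[0.003, 1.0, 0.031], [-0.001, 0.031, -1.0], [-1.0, 0.003, 0.001]]
contact_force: [-0.7, 0.1, -2.4]
width: 0.0112
```

```bash
python3 - <<'E'
from h import *
go(.46,.30,.31)
s=snap('side','s2')['pixels'][130:240,190:330]
cv2.imwrite('pics/m2.png',cv2.resize(s,None,fx=5,fy=5,interpolation=2))
E
```

```text
t 4.6 pos [ 0.522  -0.0452  0.3301] yaw 1.76 tilt -1.000 w 0.0112 F [-0.7  0.1 -2.4]
turn 0.001 rad, then shift x 2.01 y -5.18 z -34.69 cm
```

View pics/m2.png

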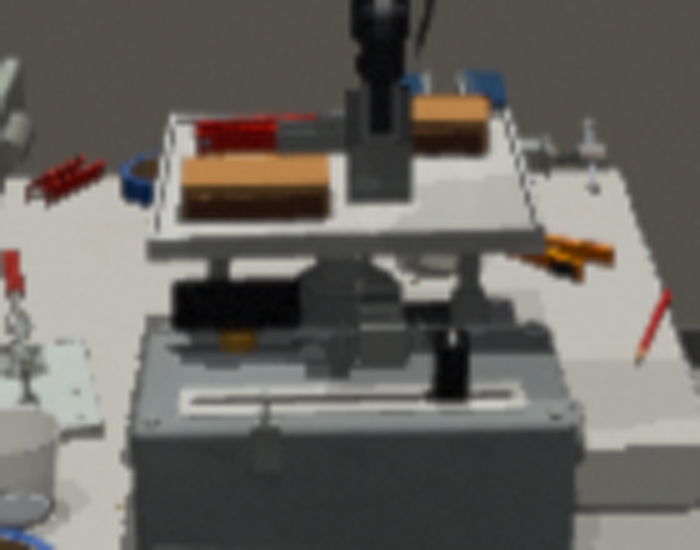

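The plate is out and held, with the fork pointing to +x. Next it goes to the +y side of the tray.

Call:
{"name": "send_rows", "arguments": {
  "moves": [
    [0.045, 0, 0, 0, 0, 0, 0.8],
    [0.045, 0, 0, 0, 0, 0, 0.8],
    [0, 0, 0, 0, -0.49, -4.85, 0.8],
    [0, 0, 0, 0, -0.49, -4.85, 0.8],
    [0, 0, 0, 0, -0.49, -4.85, 0.8]
  ]
}}

```text
time_s: 5.25
ee_pos: [0.5152, 0.1023, 0.3278]
orientation: [[0.0, 0.998, -0.06], [-0.0, -0.06, -0.998], [-1.0, 0.0, 0.0]]
contact_force: [0.6, -0.4, -1.0]
width: 0.011
```

Call:
{"name": "send_rows", "arguments": {
  "moves": [
    [0, 0, 0, 0, -0.49, -4.85, 0.8],
    [0, 0, 0, 0, -0.49, -4.85, 0.8],
    [0, 0, 0, 0, -0.49, -4.85, 0.8],
    [0, 0, 0, 0, -0.49, -4.85, 0.8],
    [0, 0, 0, 0, -0.49, -4.85, 0.8]
  ]
}}

```text
time_s: 5.88
ee_pos: [0.5054, 0.3457, 0.3276]
orientation: [[-0.0, 0.998, -0.06], [-0.0, -0.06, -0.998], [-1.0, -0.0, 0.0]]
contact_force: [0.9, -0.3, -1.2]
width: 0.0112
```

Call:
{"name": "send_rows", "arguments": {
  "moves": [
    [0, 0, 0, 3.5, 0, 0, 0.8],
    [0, 0, 0, 3.5, 0, 0, 0.8],
    [0, 0, 0, 3.5, 0, 0, 0.8],
    [0, 0, 0, 3, 0, 0, 0.8],
    [0, 0, 0, 2, 0, 0, 0.8]
  ]
}}

```text
time_s: 6.5
ee_pos: [0.5051, 0.344, 0.1712]
orientation: [[-0.001, 0.998, -0.059], [-0.001, -0.059, -0.998], [-1.0, -0.001, 0.001]]
contact_force: [0.1, -1.0, -0.5]
width: 0.0111
```

```bash
python3 -c "
from h import *
go(.506,.344,.159,-3.4)"
```

```text
t 6.5 pos [0.5051 0.344  0.1712] yaw -3.40 tilt -1.000 w 0.0111 F [ 0.1 -1.  -0.5]
turn -0.000 rad, then shift x 1.22 y 0.09 z -0.00 cm
```

Call:
{"name": "send_rows", "arguments": {
  "moves": [
    [0, 0, 0, 0.8, 0, 0, 0.8],
    [0, 0, 0, 0.35, 0, 0, 0.8],
    [0, 0, 0, 0, 0, 0, 3],
    [0, 0, 0, 0, 0, 0, 4],
    [0, 0, 0, 0, 0, 0, 4]
  ]
}}

```text
time_s: 7.12
ee_pos: [0.5056, 0.3446, 0.162]
orientation: [[0.001, 0.998, -0.059], [0.0, -0.059, -0.998], [-1.0, 0.001, -0.0]]
contact_force: [-1.0, -0.4, 0.1]
width: 0.0403
```

Call:
{"name": "send_rows", "arguments": {
  "moves": [
    [0, 0, 0, -3, 0, 0, 4],
    [0, 0, 0, -4, 0, 0, 4],
    [0, 0, 0, -4, 0, 0, 4],
    [0, 0, 0, -1, 0, 0, 4],
    [0, 0, 0, 0, 0, 0, 4]
  ]
}}

```text
time_s: 7.75
ee_pos: [0.5055, 0.3445, 0.2817]
orientation: [[0.001, 0.998, -0.059], [0.0, -0.059, -0.998], [-1.0, 0.001, -0.0]]
contact_force: [0.4, -0.0, -1.5]
width: 0.0397
```

```bash
python3 - <<'E'
from h import *
print(state()['q'].round(1))
go(.4808,.034,.20,91.7);go(.4808,.034,.20,-88.3)
t=snap('side','t3')['pixels'][120:330,190:330]
cv2.imwrite('pics/m3.png',cv2.resize(t,None,fx=2.8,fy=2.8,interpolation=2))
E
```

```text
[  -5.8   23.5  -42.6   85.9   16.1   76.9 -143.1]
t 7.8 pos [0.5055 0.3445 0.2817] yaw -3.40 tilt -1.000 w 0.0397 F [ 0.4 -0.  -1.5]
turn -1.660 rad, then shift x 8.17 y -30.97 z -3.39 cm
t 7.8 pos [0.5055 0.3445 0.2817] yaw -3.40 tilt -1.000 w 0.0397 F [ 0.4 -0.  -1.5]
turn 1.482 rad, then shift x 8.17 y 30.97 z 3.39 cm
```

View pics/m3.png

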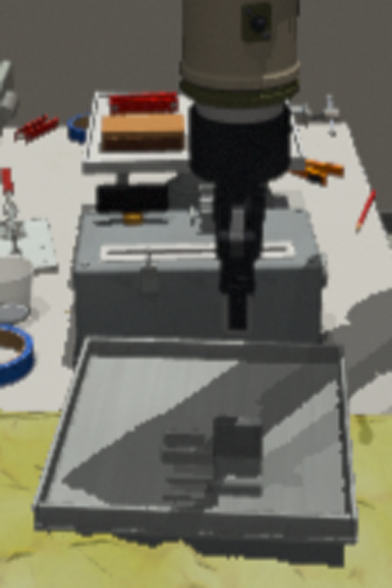

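The plate stands upright in the tray. For the stop I'll turn the jaws along x (yaw ≈ 91.7°) so the fingers clear the clip.

Call:
{"name": "send_rows", "arguments": {
  "moves": [
    [-0.166, 0, 0, 0, 0, 0, 4],
    [-0.166, 0, 0, 0, 0, 0, 4],
    [-0.166, 0, 0, 0, 0, 0, 4],
    [-0.166, 0, 0, 0, 0, 0, 4],
    [-0.166, 0, 0, 0, 0, 0, 4]
  ]
}}

```text
time_s: 8.43
ee_pos: [0.505, 0.3441, 0.2796]
orientation: [[-0.002, 0.713, 0.701], [-0.001, 0.701, -0.713], [-1.0, -0.002, -0.001]]
contact_force: [1.1, 0.3, 0.1]
width: 0.0398
```

Call:
{"name": "send_rows", "arguments": {
  "moves": [
    [-0.166, 0, 0, 0, 0, 0, 4],
    [-0.166, 0, 0, 0, 0, 0, 4],
    [-0.166, 0, 0, 0, 0, 0, 4],
    [-0.166, 0, 0, 0, 0, 0, 4],
    [-0.166, 0, 0, 0, 0, 0, 4]
  ]
}}

```text
time_s: 9.05
ee_pos: [0.505, 0.3441, 0.2797]
orientation: [[-0.002, -0.036, 0.999], [-0.001, 0.999, 0.036], [-1.0, -0.001, -0.002]]
contact_force: [-1.4, -0.0, -0.6]
width: 0.0399
```

Call:
{"name": "send_rows", "arguments": {
  "moves": [
    [0, 0, 0, 0, -4, -0.4, 4],
    [0, 0, 0, 0, -4, -0.4, 4],
    [0, 0, 0, 0, -4, -0.4, 4],
    [0, 0, 0, 0, -4, -0.4, 4],
    [0, 0, 0, 0, -4, -0.4, 4]
  ]
}}

```text
time_s: 9.68
ee_pos: [0.4908, 0.1422, 0.2799]
orientation: [[-0.002, -0.03, 1.0], [-0.0, 1.0, 0.03], [-1.0, -0.0, -0.002]]
contact_force: [0.2, 0.3, 0.1]
width: 0.04
```

Call:
{"name": "send_rows", "arguments": {
  "moves": [
    [0, 0, 0, 0, -4, -0.5, 4],
    [0, 0, 0, 0, -4, -0.5, 4],
    [0, 0, 0, 0, -3, -0.4, 4],
    [0, 0, 0, 2.5, 0, 0, 4],
    [0, 0, 0, 2.5, 0, 0, 4]
  ]
}}

```text
time_s: 10.3
ee_pos: [0.4801, 0.0327, 0.2296]
orientation: [[-0.001, -0.028, 1.0], [-0.0, 1.0, 0.028], [-1.0, -0.0, -0.001]]
contact_force: [0.5, -0.2, 0.1]
width: 0.0403
```

```bash
python3 - <<'E'
from h import *
go(.4812,.034,.20,91.7)
s=snap('side','s4')['pixels'][150:240,205:315]
cv2.imwrite('pics/m4.png',cv2.resize(s,None,fx=6,fy=6,interpolation=2))
E
```

```text
t 10.3 pos [0.4801 0.0327 0.2296] yaw 91.62 tilt -1.000 w 0.0403 F [ 0.5 -0.2  0.1]
turn -0.001 rad, then shift x 2.96 y 0.13 z 0.11 cm
```

View pics/m4.png

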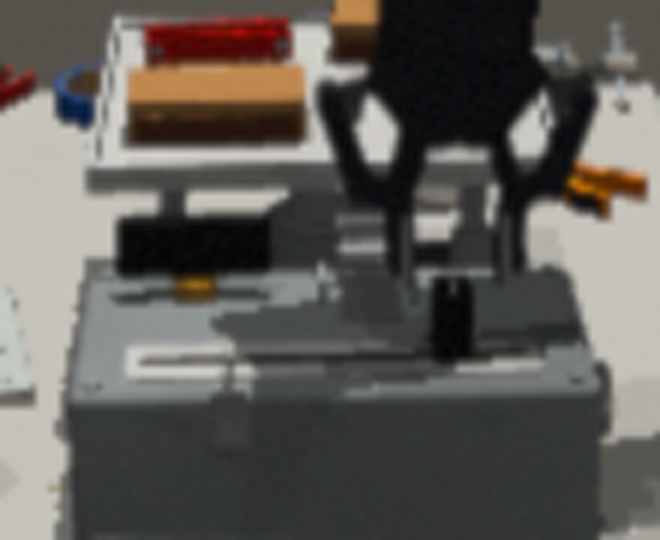

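The fingers straddle the stop with midpoint 454 against stop 453. I'll descend, close and slide +10.8 cm.

Call:
{"name": "send_rows", "arguments": {
  "moves": [
    [0, 0, 0, 1.5, 0.1, 0, 4],
    [0, 0, 0, 1.5, 0, 0, 4],
    [0, 0, 0, 0, 0, 0, 1.6],
    [0, 0, 0, 0, 0, 0, 1.6],
    [0, 0, 0, 0, 0, 0, 1.6]
  ]
}}

```text
time_s: 10.98
ee_pos: [0.4802, 0.0347, 0.201]
orientation: [[-0.001, -0.03, 1.0], [0.0, 1.0, 0.03], [-1.0, 0.0, -0.001]]
contact_force: [2.3, 2.3, -14.0]
width: 0.0197
```

Call:
{"name": "send_rows", "arguments": {
  "moves": [
    [0, 0, 0, 0, 0, 1.5, 1.6],
    [0, 0, 0, 0, 0, 2.5, 1.6],
    [0, 0, 0, 0, 0, 2.5, 1.6],
    [0, 0, 0, 0, 0, 2.5, 1.6],
    [0, 0, 0, 0, 0, 1.2, 1.6]
  ]
}}

```text
time_s: 11.6
ee_pos: [0.583, 0.0375, 0.201]
orientation: [[-0.002, -0.03, 1.0], [0.0, 1.0, 0.03], [-1.0, 0.0, -0.002]]
contact_force: [-2.5, -0.2, -7.2]
width: 0.0191
```

Call:
{"name": "send_rows", "arguments": {
  "moves": [
    [0, 0, 0, 0, 0, 0.3, 1.6],
    [0, 0, 0, 0, 0, 0, 1.6],
    [0, 0, 0, 0, 0, 0, 1.6],
    [0, 0, 0, 0, 0, 0, 1.6],
    [0, 0, 0, 0, 0, 0, 1.6]
  ]
}}

```text
time_s: 12.22
ee_pos: [0.5852, 0.0375, 0.2011]
orientation: [[-0.001, -0.03, 1.0], [-0.0, 1.0, 0.03], [-1.0, -0.0, -0.001]]
contact_force: [0.1, 0.2, -15.9]
width: 0.0192
```

```bash
python3 - <<'E'
from h import *
go(.588,.037,.20,91.7)
s=snap('side','s5')['pixels'][185:240,220:290]
cv2.imwrite('pics/m5.png',cv2.resize(s,None,fx=10,fy=10,interpolation=2))
E
```

```text
t 12.2 pos [0.5852 0.0375 0.2011] yaw 91.71 tilt -1.000 w 0.0192 F [  0.1   0.2 -15.9]
turn 0.000 rad, then shift x 0.11 y -0.06 z 0.28 cm
```

View pics/m5.png

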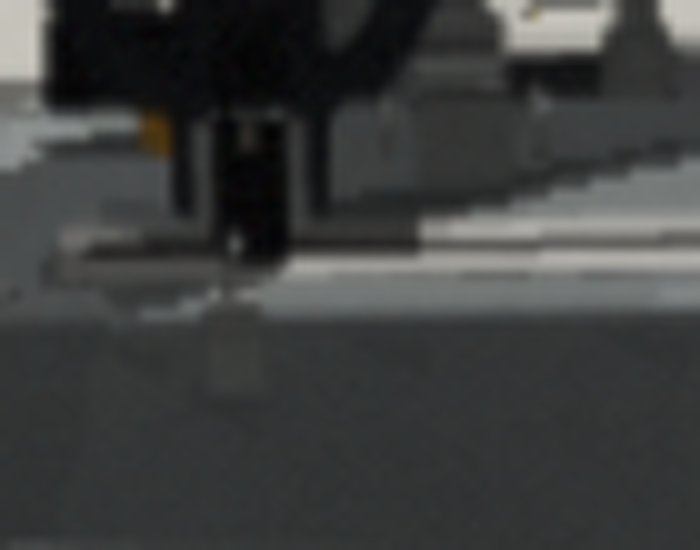

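```bash
python3 - <<'E'
from h import *
S=cal('s5')
c=atz(S,243.15,208.85,.138); a=atz(S,245.0,204,.138); b=atz(S,244.8,210.5,.12)
a=[*a]; print(c,a,b)
o,d=ray(S,244.85,204.);p=o+d*(.0515-o[1])/d[1]; print(p)
print(c@EX,p@EX,state()['ee_pos']@EX)
E
```

```text
[0.58895682 0.06829137 0.138     ] [np.float64(0.584821393251664), np.float64(0.03529223187692865), np.float64(0.138)] [0.58562574 0.0421129  0.12      ]
[0.58447641 0.0515     0.14554452]
0.5907235474740874 0.5857469699571664 0.5860694341686288
```

Call:
{"name": "send_rows", "arguments": {
  "moves": [
    [0, 0, 0, 0, 0, 0.4, 1.6],
    [0, 0, 0, 0, 0, 0, 1.6],
    [0, 0, 0, 0, 0, 0, 1.6],
    [0, 0, 0, 0, 0, 0, 3.2],
    [0, 0, 0, 0, 0, 0, 3.2]
  ]
}}

```text
time_s: 12.9
ee_pos: [0.5909, 0.0385, 0.2035]
orientation: [[0.004, -0.03, 1.0], [0.0, 1.0, 0.03], [-1.0, 0.0, 0.004]]
contact_force: [0.8, 0.9, 0.1]
width: 0.0322
```

Call:
{"name": "send_rows", "arguments": {
  "moves": [
    [0, 0, 0, -2, 0, 0, 3.2],
    [0, 0, 0, -3, 0, 0, 3.2],
    [0, 0, 0, -3, 0, 0, 3.2],
    [-0.17, 0, 0, 0, 0, 0, 3.2],
    [0.17, 0, 0, 0, 0, 0, 3.2]
  ]
}}

```text
time_s: 13.52
ee_pos: [0.5902, 0.0382, 0.2838]
orientation: [[0.003, -0.033, 0.999], [0.0, 0.999, 0.033], [-1.0, 0.0, 0.003]]
contact_force: [-0.9, 0.4, -0.9]
width: 0.0322
```

```bash
python3 - <<'E'
from h import *
go(.609,-.043,.25,1.7); print(state()['q'].round(1))
s=snap('side','s6')['pixels'][185:225,220:290]
t=snap('top','t6')['pixels'][150:255,190:275]
cv2.imwrite('pics/m6.png',cv2.resize(s,None,fx=10,fy=10,interpolation=2))
E
```

```text
t 13.5 pos [0.5902 0.0382 0.2838] yaw 91.86 tilt -1.000 w 0.0322 F [-0.9  0.4 -0.9]
turn 1.574 rad, then shift x 3.38 y 1.64 z 8.17 cm
[ 36.   25.2 -57.3  88.5  21.5  77.9 -21.4]
```

View pics/m6.png

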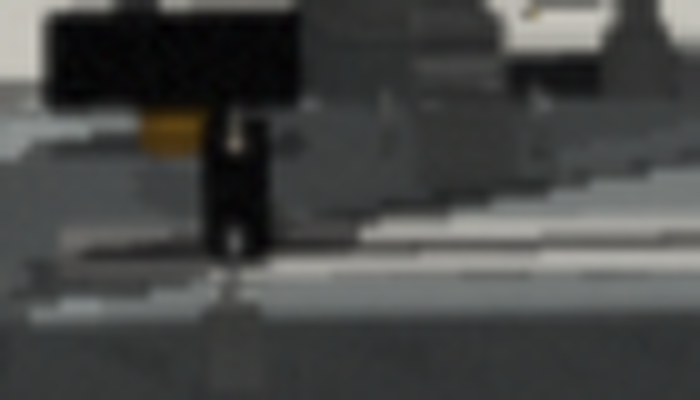

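```bash
python3 - <<'E'
from h import *
S=cal('s6')
c=atz(S,(236.5)/10-.5+220,(243.5)/10-.5+185,.138)
for u in(235,237): o,d=ray(S,(u+.5)/10-.5+220,198.);p=o+d*(.0515-o[1])/d[1]; print(c@EX,p@EX,p)
f=lambda u,v,y:(lambda o,d:o+d*(y-o[1])/d[1])(*ray(S,(u+.5)/10-.5+220,(v+.5)/10-.5+185))
print('bar ends',f(45,60,-.036),f(302,60,-.036))
E
```

```text
0.5907235474740874 0.5904637649218509 [0.58919528 0.0515     0.16472929]
0.5907235474740874 0.5898849658945695 [0.58861623 0.0515     0.16472363]
bar ends [ 0.65213846 -0.036       0.15145784] [ 0.57235228 -0.036       0.15064894]
```

The stop is level within 1 mm. Next is the valve, with its axis at about (0.611, -0.0425).

Call:
{"name": "send_rows", "arguments": {
  "moves": [
    [0.158, 0, 0, 0, 0, 0, 3.2],
    [0.158, 0, 0, 0, 0, 0, 3.2],
    [0.158, 0, 0, 0, 0, 0, 3.2],
    [0.158, 0, 0, 0, 0, 0, 3.2],
    [0.158, 0, 0, 0, 0, 0, 3.2]
  ]
}}

```text
time_s: 14.25
ee_pos: [0.5899, 0.0382, 0.2827]
orientation: [[0.001, 0.69, 0.724], [-0.0, 0.724, -0.69], [-1.0, 0.001, 0.001]]
contact_force: [0.2, 0.1, -0.9]
width: 0.0323
```

Call:
{"name": "send_rows", "arguments": {
  "moves": [
    [0.157, 0, 0, 0, 0, 0, 3.2],
    [0.157, 0, 0, 0, 0, 0, 3.2],
    [0.157, 0, 0, 0, 0, 0, 3.2],
    [0.157, 0, 0, 0, 0, 0, 3.2],
    [0.157, 0, 0, 0, 0, 0, 3.2]
  ]
}}

```text
time_s: 14.88
ee_pos: [0.5899, 0.0383, 0.2827]
orientation: [[0.001, 1.0, 0.025], [0.0, 0.025, -1.0], [-1.0, 0.001, -0.0]]
contact_force: [0.0, -0.6, 0.8]
width: 0.0318
```

Call:
{"name": "send_rows", "arguments": {
  "moves": [
    [0, 0, 0, 0, 0.9, 4, 3.2],
    [0, 0, 0, 0, 0.9, 4.1, 3.2],
    [0, 0, 0, 2, 0, 0, 3.2],
    [0, 0, 0, 1, 0, 0, 3.2],
    [0, 0, 0, 0, 0, 0, 3.2]
  ]
}}

```text
time_s: 15.5
ee_pos: [0.6093, -0.0412, 0.251]
orientation: [[-0.001, 1.0, 0.029], [0.001, 0.029, -1.0], [-1.0, -0.001, -0.001]]
contact_force: [-0.0, 0.2, 1.3]
width: 0.032
```

```bash
python3 - <<'E'
from h import *
go(.611,-.0425,.206,1.7); print(state()['q'].round(1))
s=snap('side','s7')['pixels'][165:225,220:290]
cv2.imwrite('pics/m7.png',cv2.resize(s,None,fx=8,fy=8,interpolation=2))
E
```

```text
t 15.5 pos [ 0.6093 -0.0412  0.251 ] yaw 1.65 tilt -1.000 w 0.0320 F [-0.   0.2  1.3]
turn -0.001 rad, then shift x 4.50 y 0.17 z 0.13 cm
[ 29.8  23.8 -38.9  88.3  15.3  73.3 -99.5]
```

View pics/m7.png

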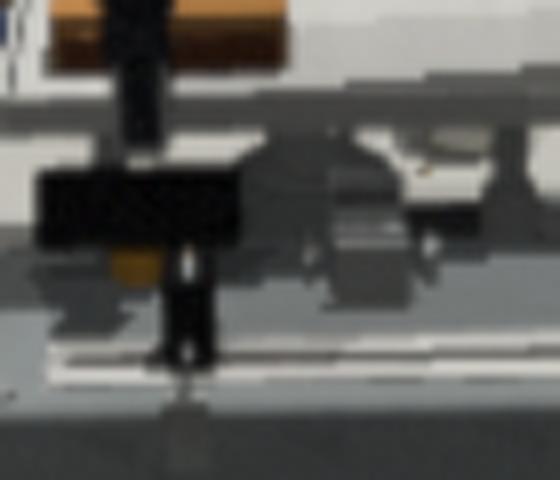

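The finger at 140 is centred on the bar, whose midpoint is 139. I'll descend, grip and crack the valve to 0.9 rad.

Call:
{"name": "send_rows", "arguments": {
  "moves": [
    [0, 0, 0, 2, 0.1, 0.1, 3.2],
    [0, 0, 0, 1.5, 0, 0, 3.2],
    [0, 0, 0, 0.9, 0, 0, 3.2],
    [0, 0, 0, 0, 0, 0, 1],
    [0, 0, 0, 0, 0, 0, 1]
  ]
}}

```text
time_s: 16.18
ee_pos: [0.6101, -0.0412, 0.2064]
orientation: [[-0.002, 1.0, 0.028], [0.003, 0.028, -1.0], [-1.0, -0.002, -0.003]]
contact_force: [1.2, 8.1, -10.0]
width: 0.0136
```

Call:
{"name": "send_rows", "arguments": {
  "moves": [
    [0, 0, 0, 0, 0, 0, 1],
    [0, 0, 0, 0, 0, 0, 1],
    [-0.05, 0, 0, 0, 0, 0, 1],
    [-0.05, 0, 0, 0, 0, 0, 1],
    [0, 0, 0, 0, 0, 0, 1]
  ]
}}

```text
time_s: 16.8
ee_pos: [0.6101, -0.0414, 0.2064]
orientation: [[-0.002, 0.992, 0.129], [0.003, 0.129, -0.992], [-1.0, -0.002, -0.003]]
contact_force: [1.4, 6.3, -9.4]
width: 0.0133
```

```bash
python3 -c "
from h import *
go(.611,-.0425,.206,1.7);s=state(); print(s['ft_torque'])"
```

```text
t 16.8 pos [ 0.6101 -0.0414  0.2064] yaw 7.39 tilt -1.000 w 0.0133 F [ 1.4  6.3 -9.4]
turn 0.099 rad, then shift x 0.04 y 0.09 z 0.11 cm
[ 1.1477946  -0.17975874  0.25826423]
```

Call:
{"name": "send_rows", "arguments": {
  "moves": [
    [-0.14, 0, 0, 0, 0, -0.1, 1],
    [-0.14, 0, 0, 0, 0, 0, 1],
    [-0.14, 0, 0, 0, 0, 0, 1],
    [-0.14, 0, 0, 0, 0, 0, 1],
    [-0.12, 0, 0, 0, 0, 0, 1]
  ]
}}

```text
time_s: 17.42
ee_pos: [0.6106, -0.0426, 0.2064]
orientation: [[-0.0, 0.689, 0.724], [0.001, 0.724, -0.689], [-1.0, 0.0, -0.001]]
contact_force: [5.4, 1.1, -13.6]
width: 0.0134
```

```bash
python3 -c "
from h import *
go(.611,-.0425,.206,1.7);s=state(); print(s['ft_torque']);snap('side','p0')"
```

```text
t 17.4 pos [ 0.6106 -0.0426  0.2064] yaw 46.41 tilt -1.000 w 0.0134 F [  5.4   1.1 -13.6]
turn 0.780 rad, then shift x 0.04 y 0.04 z -0.01 cm
[-0.02440454 -1.31961376 -0.14741874]
```

Call:
{"name": "send_rows", "arguments": {
  "moves": [
    [-0.06, 0, 0, 0, 0, 0, 1],
    [-0.04, 0, 0, 0, 0, 0, 1],
    [0, 0, 0, 0, 0, 0, 1],
    [0, 0, 0, 0, 0, 0, 1],
    [0, 0, 0, 0, 0, 0, 1]
  ]
}}

```text
time_s: 18.1
ee_pos: [0.6108, -0.0428, 0.2064]
orientation: [[0.0, 0.617, 0.787], [0.0, 0.787, -0.617], [-1.0, 0.0, 0.0]]
contact_force: [5.9, 0.4, -14.0]
width: 0.0135
```

```bash
python3 - <<'E'
from h import *
go(.611,-.0425,.206,1.7); a=snap('side','p1')['pixels']
s=[cv2.imread(f'pics/{n}.png')[140:225,205:315] for n in('s7','p0','p1')]
cv2.imwrite('pics/m8.png',cv2.resize(np.hstack(s),None,fx=2.4,fy=2.4,interpolation=2))
# rim row track: vertical profile at columns right part
for n in('s7','p0','p1'):
    g=cv2.cvtColor(cv2.imread(f'pics/{n}.png'),6)[150:215,282:290].mean(1); d=np.diff(g); print(n,150+np.argmin(d),d.min().round(1), g[:].astype(int)[10:60:1])
E
```

```text
t 18.1 pos [ 0.6108 -0.0428  0.2064] yaw 51.91 tilt -1.000 w 0.0135 F [  5.9   0.4 -14. ]
turn 0.876 rad, then shift x 0.04 y 0.02 z -0.03 cm
s7 211 -54.4 [ 95 145 195 201 202 200 192 184 183 183 182 181 171 126  92  88  85  71
  70  71  84 109 115 117 120 124 123 111  94  74  57  52  52  51  50  54
  75 116 120 120 120 120 120 118 119 128 159 186 137 119]
p0 211 -55.2 [ 79  96 145 197 202 203 201 193 186 184 183 178 149  97  87  87  89  90
  73  70  70  81 103 116 121 125 123 112  95  75  58  52  52  54  72 113
 121 121 121 121 121 120 120 122 133 146 169 188 138 119]
p1 211 -54.8 [116  98  94  79  78  79  95 147 197 202 203 200 189 185 185 184 178 149
  98  88  88  89  89  75  72  71  76  89  98  77  58  52  52  53  75 118
 122 121 121 121 120 120 120 124 137 147 169 188 138 119]
```

View pics/m8.png

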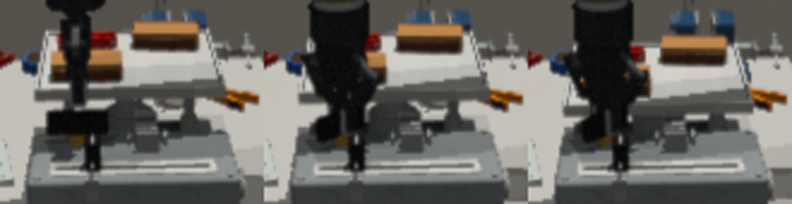

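The platform sinks about 5 px (≈18 mm) in 0.67 s, roughly 27 mm/s, which is within the limit. I'll hold the valve there.

Call:
{"name": "send_rows", "arguments": {
  "moves": [
    [0, 0, 0, 0, 0, 0, 1],
    [0, 0, 0, 0, 0, 0, 1],
    [0, 0, 0, 0, 0, 0, 1],
    [0, 0, 0, 0, 0, 0, 1],
    [0, 0, 0, 0, 0, 0, 1]
  ]
}}

```text
time_s: 18.77
ee_pos: [0.6108, -0.0427, 0.2064]
orientation: [[0.0, 0.617, 0.787], [0.0, 0.787, -0.617], [-1.0, 0.0, -0.0]]
contact_force: [6.5, 0.8, -13.6]
width: 0.0134
```

Call:
{"name": "send_rows", "arguments": {
  "moves": [
    [0, 0, 0, 0, 0, 0, 1],
    [0, 0, 0, 0, 0, 0, 1],
    [0, 0, 0, 0, 0, 0, 1],
    [0, 0, 0, 0, 0, 0, 1],
    [0, 0, 0, 0, 0, 0, 1]
  ]
}}

```text
time_s: 19.4
ee_pos: [0.6108, -0.0428, 0.2064]
orientation: [[0.0, 0.617, 0.787], [0.0, 0.787, -0.617], [-1.0, 0.0, 0.0]]
contact_force: [6.2, 0.8, -13.6]
width: 0.0132
```

Call:
{"name": "send_rows", "arguments": {
  "moves": [
    [0, 0, 0, 0, 0, 0, 1],
    [0, 0, 0, 0, 0, 0, 1],
    [0, 0, 0, 0, 0, 0, 1],
    [0, 0, 0, 0, 0, 0, 1],
    [0, 0, 0, 0, 0, 0, 1]
  ]
}}

```text
time_s: 20.02
ee_pos: [0.6108, -0.0427, 0.2064]
orientation: [[0.0, 0.617, 0.787], [0.0, 0.787, -0.617], [-1.0, 0.0, -0.0]]
contact_force: [6.4, 0.9, -14.0]
width: 0.0134
```

Call:
{"name": "send_rows", "arguments": {
  "moves": [
    [0, 0, 0, 0, 0, 0, 1],
    [0, 0, 0, 0, 0, 0, 1],
    [0, 0, 0, 0, 0, 0, 1],
    [0, 0, 0, 0, 0, 0, 1],
    [0, 0, 0, 0, 0, 0, 1]
  ]
}}

```text
time_s: 20.65
ee_pos: [0.6108, -0.0427, 0.2064]
orientation: [[0.0, 0.617, 0.787], [0.0, 0.787, -0.617], [-1.0, 0.0, 0.0]]
contact_force: [6.2, 0.5, -13.7]
width: 0.0132
```

```bash
python3 -c "
from h import *
snap('side','p2')"
```

Call:
{"name": "send_rows", "arguments": {
  "moves": [
    [0, 0, 0, 0, 0, 0, 1],
    [0, 0, 0, 0, 0, 0, 1],
    [0, 0, 0, 0, 0, 0, 1],
    [0, 0, 0, 0, 0, 0, 1],
    [0, 0, 0, 0, 0, 0, 1]
  ]
}}

```text
time_s: 21.32
ee_pos: [0.6108, -0.0428, 0.2064]
orientation: [[0.0, 0.617, 0.787], [0.0, 0.787, -0.617], [-1.0, 0.0, -0.0]]
contact_force: [6.3, 0.3, -13.7]
width: 0.0131
```

```bash
python3 - <<'E'
from h import *
snap('side','p3');snap('top','t8')
a,b=[cv2.imread(f'pics/{n}.png') for n in('p2','p3')]
print('diff',np.abs(a.astype(int)-b)[130:220,200:330].max(2).max())
for n in('p2','p3'): print(cv2.cvtColor(cv2.imread(f'pics/{n}.png'),6)[150:215,282:290].mean(1).astype(int)[10:60])
go(.611,-.0425,.206,1.7)
S=cal('p3')
O=np.array([.5463,-.2377,0]); 
for z in(.17,.11): print([np.round(proj(S,O+EX*x+EY*.125+[0,0,z]),1) for x in(-.125,.125)])
E
```

```text
diff 9
[ 44  39  28  33  67 118 125 129 146 147 107  94  85  81  80  92 136 196
 202 203 198 186 185 185 184 183 171 119  91  88  88  89  92  86  87 118
 122 121 121 121 121 120 120 124 137 147 169 189 138 119]
[ 45  40  28  33  67 118 125 128 146 148 107  95  85  82  80  91 136 196
 203 202 198 187 185 185 184 183 171 119  91  87  87  89  93  87  87 118
 122 122 121 121 121 121 120 123 137 147 169 189 138 119]
t 21.4 pos [ 0.6108 -0.0428  0.2064] yaw 51.91 tilt -1.000 w 0.0129 F [  7.    0.1 -13.6]
turn 0.876 rad, then shift x 0.04 y 0.02 z -0.03 cm
[array([297.8, 174.9]), array([220.9, 176.5])]
[array([297.4, 191.9]), array([221.8, 193.5])]
```

```bash
python3 - <<'E'
from h import *
def orange(n,x0,x1,y0,y1):
    h=cv2.cvtColor(cv2.imread(f'pics/{n}.png'),cv2.COLOR_BGR2HSV); m=cv2.inRange(h,(5,120,120),(18,255,255)); 
    k,l,st,c=cv2.connectedComponentsWithStats(m); 
    return [(tuple(st[i]),c[i].round(1)) for i in range(1,k) if st[i][4]>60]
for n in('side0','p3'): print(n,orange(n,0,0,0,0))
S=cal('p3')
for z in(.193,.133): print([np.round(proj(S,[.4896+dx,-.304+.05,z]),1) for dx in(-.029,.029)])
a=cv2.imread('pics/side0.png')[140:225,205:315];b=cv2.imread('pics/p3.png')[140:225,205:315]
cv2.imwrite('pics/m9.png',cv2.resize(np.hstack([a,b]),None,fx=3.5,fy=3.5,interpolation=2))
E
```

```text
side0 [((np.int32(260), np.int32(149), np.int32(28), np.int32(5), np.int32(134)), array([273.5, 151. ])), ((np.int32(227), np.int32(161), np.int32(29), np.int32(6), np.int32(167)), array([240.7, 163.5])), ((np.int32(159), np.int32(191), np.int32(23), np.int32(11), np.int32(140)), array([170.1, 195.9]))]
p3 [((np.int32(261), np.int32(164), np.int32(26), np.int32(6), np.int32(142)), array([273. , 166.7])), ((np.int32(159), np.int32(191), np.int32(23), np.int32(11), np.int32(142)), array([170.2, 195.9]))]
[array([282.7, 155.1]), array([266.3, 155.2])]
[array([282.5, 171. ]), array([266.4, 171.1])]
```

View pics/m9.png

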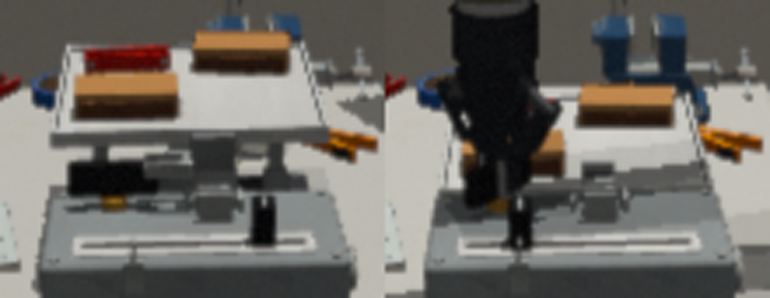

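The orange block moved 15.7 px, against 16 px expected for 60 mm, and it is now still, so the platform is fully down. I'll close the valve.

Call:
{"name": "send_rows", "arguments": {
  "moves": [
    [0.15, 0, 0, 0, 0, 0, 1],
    [0.17, 0, 0, 0, 0, 0, 1],
    [0.17, 0, 0, 0, 0, 0, 1],
    [0.17, 0, 0, 0, 0, 0, 1],
    [0.15, 0, 0, 0, 0, 0, 1]
  ]
}}

```text
time_s: 22.05
ee_pos: [0.6101, -0.0413, 0.2064]
orientation: [[-0.002, 0.996, 0.092], [0.002, 0.092, -0.996], [-1.0, -0.001, -0.002]]
contact_force: [0.9, 4.3, -9.9]
width: 0.0138
```

Call:
{"name": "send_rows", "arguments": {
  "moves": [
    [0.07, 0, 0, 0, 0, 0, 1],
    [0.02, 0, 0, 0, 0, 0, 1],
    [0, 0, 0, 0, 0, 0, 1],
    [0, 0, 0, 0, 0, 0, 1],
    [0, 0, 0, 0, 0, 0, 1]
  ]
}}

```text
time_s: 22.68
ee_pos: [0.6101, -0.0411, 0.2064]
orientation: [[-0.002, 1.0, 0.01], [0.002, 0.01, -1.0], [-1.0, -0.002, -0.002]]
contact_force: [1.3, 5.5, -11.9]
width: 0.0135
```

```bash
python3 -c "
from h import *
go(.611,-.0425,.206,1.7);print(state()['ft_torque'])"
```

```text
t 22.7 pos [ 0.6101 -0.0411  0.2064] yaw 0.56 tilt -1.000 w 0.0135 F [  1.3   5.5 -11.9]
turn -0.020 rad, then shift x 0.04 y 0.09 z 0.15 cm
[ 0.93519988 -0.24960739  0.83892961]
```

Call:
{"name": "send_rows", "arguments": {
  "moves": [
    [0, 0, 0, 0, 0, 0, 3],
    [0, 0, 0, 0, 0, 0, 3],
    [0, 0, 0, 0, 0, 0, 3],
    [0, 0, 0, -3, 0, 0, 3],
    [0, 0, 0, -4, 0, 0, 3]
  ]
}}

```text
time_s: 23.3
ee_pos: [0.6102, -0.043, 0.2778]
orientation: [[-0.001, 1.0, 0.006], [-0.0, 0.006, -1.0], [-1.0, -0.001, 0.0]]
contact_force: [0.5, -0.1, -0.3]
width: 0.0301
```

Call:
{"name": "send_rows", "arguments": {
  "moves": [
    [0, 0, 0, -1, 0, -4, 5],
    [-0.16, 0, 0, 0, 0, 0, 7],
    [-0.16, 0, 0, 0, 0, 0, 8],
    [-0.16, 0, 0, 0, 0, 0, 8],
    [-0.16, 0, 0, 0, 0, 0, 8]
  ]
}}

```text
time_s: 23.92
ee_pos: [0.6105, -0.0029, 0.2878]
orientation: [[0.001, 0.796, 0.606], [-0.0, 0.606, -0.796], [-1.0, 0.0, 0.001]]
contact_force: [0.8, -0.2, 0.2]
width: 0.0802
```

Call:
{"name": "send_rows", "arguments": {
  "moves": [
    [-0.16, 0, 0, 0, 0, 0, 8],
    [-0.16, 0, 0, 0, 0, 0, 8],
    [-0.16, 0, 0, 0, 0, 0, 8],
    [-0.16, 0, 0, 0, 0, 0, 8],
    [-0.16, 0, 0, 0, 0, 0, 8]
  ]
}}

```text
time_s: 24.55
ee_pos: [0.6105, -0.0029, 0.2878]
orientation: [[0.001, 0.12, 0.993], [-0.0, 0.993, -0.12], [-1.0, -0.0, 0.001]]
contact_force: [-0.5, 0.6, 1.2]
width: 0.08
```

```bash
cat >> h.py <<'E'
def find(f='',z=(.133,.125)):
    im=cv2.imread('pics/'+f+'.png'); C=cal(f); h=cv2.cvtColor(im,cv2.COLOR_BGR2HSV)
    for nm,m,zz in(('block',cv2.inRange(h,(5,100,80),(20,255,255)),z[0]),('keys',cv2.inRange(h,(0,120,80),(4,255,255))|cv2.inRange(h,(172,120,80),(180,255,255)),z[1])):
        m=cv2.morphologyEx(m,cv2.MORPH_CLOSE,np.ones((7,7) if nm=='keys' else (3,3)))
        for c in cv2.findContours(m,0,1)[0]:
            if cv2.contourArea(c)<60: continue
            P=np.array([atz(C,*q,zz)[:2] for q in c[:,0].astype(float)],np.float32)
            (x,y),(w,l),a=cv2.minAreaRect(P*1000)
            if w>l: w,l,a=l,w,a-90
            if .1<x/1000<.8 and -.5<y/1000<.5: print(nm,round(x/1000,4),round(y/1000,4),'w%.0f l%.0f long axis %.1f'%(w,l,(a+90)%180))
E
python3 - <<'E'
from h import *
go(.611,-.0425,.29,91.7); print(state()['q'].round(1))
snap('top','t9'); find('t9'); print('before'); find('top0',(.193,.185))
im=cv2.imread('pics/t9.png')[130:260,180:370]
cv2.imwrite('pics/m10.png',cv2.resize(im,None,fx=4,fy=4,interpolation=2))
E
```

```text
t 24.6 pos [ 0.6105 -0.0029  0.2878] yaw 83.12 tilt -1.000 w 0.0800 F [-0.5  0.6  1.2]
turn -0.150 rad, then shift x -0.22 y -3.96 z -0.07 cm
[ 36.2  26.6 -53.9  85.2  21.7  79.1 -25.7]
block 0.3745 -0.452 w44 l99 long axis 133.0
block 0.4888 -0.304 w57 l100 long axis 176.1
block 0.6031 -0.1728 w58 l100 long axis 2.5
keys 0.6078 -0.2964 w26 l86 long axis 6.8
before
block 0.3728 -0.4335 w42 l96 long axis 133.0
block 0.4888 -0.304 w57 l100 long axis 176.2
block 0.6033 -0.1728 w58 l100 long axis 2.5
keys 0.6087 -0.2964 w26 l86 long axis 6.7
```

View pics/m10.png

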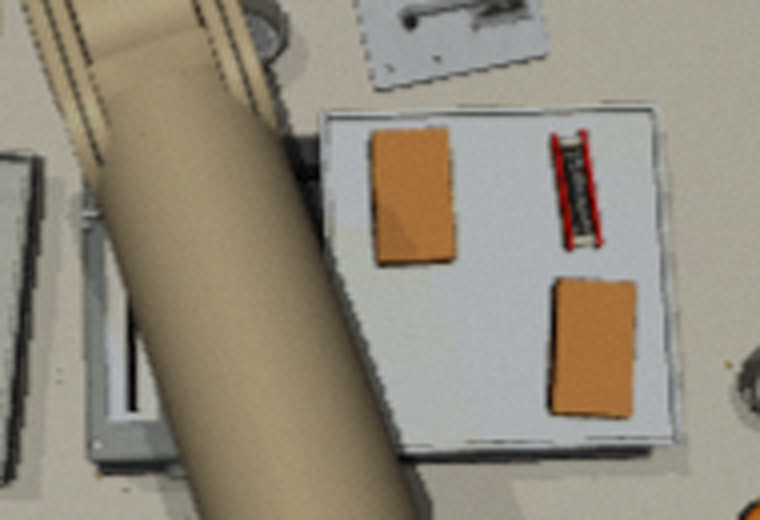

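Two blocks and one key set are on the platform, all with their long axes along x. I'll pick block_1 at (0.603, -0.173) with yaw 2.5°.

Call:
{"name": "send_rows", "arguments": {
  "moves": [
    [0.156, 0, 0, 0, 0, 0, 8],
    [0.156, 0, 0, 0, 0, 0, 8],
    [0.156, 0, 0, 0, 0, 0, 8],
    [0.156, 0, 0, 0, 0, 0, 8],
    [0.156, 0, 0, 0, 0, 0, 8]
  ]
}}

```text
time_s: 25.22
ee_pos: [0.6105, -0.0028, 0.2877]
orientation: [[0.001, 0.791, 0.611], [-0.0, 0.611, -0.791], [-1.0, 0.0, 0.001]]
contact_force: [0.4, -0.1, -0.5]
width: 0.0802
```

Call:
{"name": "send_rows", "arguments": {
  "moves": [
    [0.156, 0, 0, 0, 0, 0, 8],
    [0.156, 0, 0, 0, 0, 0, 8],
    [0.156, 0, 0, 0, 0, 0, 8],
    [0.156, 0, 0, 0, 0, 0, 8],
    [0, 0, 0, 0, -0.5, 4, 8]
  ]
}}

```text
time_s: 25.85
ee_pos: [0.6072, -0.0396, 0.2881]
orientation: [[0.001, 0.999, 0.042], [0.001, 0.042, -0.999], [-1.0, 0.001, -0.001]]
contact_force: [-0.0, -0.6, 0.2]
width: 0.0795
```

Call:
{"name": "send_rows", "arguments": {
  "moves": [
    [0, 0, 0, 0, -0.5, 5, 8],
    [0, 0, 0, 0, -0.5, 5, 8],
    [0, 0, 0, 0, 0, 3, 8],
    [0, 0, 0, 2, 0, 0, 8],
    [0, 0, 0, 2, 0, 0, 8]
  ]
}}

```text
time_s: 26.48
ee_pos: [0.6025, -0.1722, 0.2463]
orientation: [[0.0, 0.999, 0.041], [0.0, 0.041, -0.999], [-1.0, 0.0, -0.0]]
contact_force: [-1.0, -0.2, -0.6]
width: 0.08
```

```bash
python3 - <<'E'
from h import *
go(.6035,-.173,.182,2.5); print(state()['q'].round(1))
snap('top','t10'); find('t10')
E
```

```text
t 26.5 pos [ 0.6025 -0.1722  0.2463] yaw 2.36 tilt -1.000 w 0.0800 F [-1.  -0.2 -0.6]
turn -0.002 rad, then shift x 6.43 y 0.10 z 0.09 cm
[ 38.8  25.3 -35.5  86.3  15.   73.2 -86.1]
block 0.3739 -0.4513 w44 l101 long axis 133.0
block 0.4883 -0.3098 w47 l100 long axis 178.3
keys 0.6082 -0.2971 w25 l86 long axis 6.2
```

Call:
{"name": "send_rows", "arguments": {
  "moves": [
    [0, 0, 0, 2, 0.1, 0.1, 8],
    [0, 0, 0, 2, 0, 0, 8],
    [0, 0, 0, 1.4, 0, 0, 8],
    [0, 0, 0, 1, 0, 0, 8],
    [0, 0, 0, 0, 0, 0, 5.4]
  ]
}}

```text
time_s: 27.15
ee_pos: [0.6033, -0.174, 0.1827]
orientation: [[-0.001, 0.999, 0.042], [0.0, 0.042, -0.999], [-1.0, -0.001, -0.0]]
contact_force: [1.0, -0.2, 0.5]
width: 0.0637
```

Call:
{"name": "send_rows", "arguments": {
  "moves": [
    [0, 0, 0, 0, 0, 0, 5.4],
    [0, 0, 0, 0, 0, 0, 5.4],
    [0, 0, 0, 0, 0, 0, 5.4],
    [0, 0, 0, -1, 0, 0, 5.4],
    [0, 0, 0, -2, 0, 0, 5.4]
  ]
}}

```text
time_s: 27.78
ee_pos: [0.6033, -0.174, 0.2141]
orientation: [[-0.001, 0.999, 0.042], [0.0, 0.042, -0.999], [-1.0, -0.001, -0.0]]
contact_force: [-0.6, -0.7, -0.8]
width: 0.0568
```

```bash
python3 - <<'E'
from h import *
go(.585,.181,.29,-3.4)
E
```

```text
t 27.8 pos [ 0.6033 -0.174   0.2141] yaw 2.40 tilt -1.000 w 0.0568 F [-0.6 -0.7 -0.8]
turn 0.101 rad, then shift x -7.59 y -3.93 z -35.33 cm
```

Call:
{"name": "send_rows", "arguments": {
  "moves": [
    [0, 0, 0, -3.8, 0, 0, 5.4],
    [0, 0, 0, -3.8, 0, 0, 5.4],
    [0.1, 0, 0, 0, 0, 0, 5.4],
    [0, 0, 0, 0, -0.49, -4.41, 5.4],
    [0, 0, 0, 0, -0.49, -4.41, 5.4]
  ]
}}

```text
time_s: 28.4
ee_pos: [0.5989, -0.0845, 0.2912]
orientation: [[0.002, 0.998, -0.059], [-0.0, -0.059, -0.998], [-1.0, 0.002, 0.0]]
contact_force: [0.5, 0.5, 0.6]
width: 0.0573
```

Call:
{"name": "send_rows", "arguments": {
  "moves": [
    [0, 0, 0, 0, -0.49, -4.41, 5.4],
    [0, 0, 0, 0, -0.49, -4.41, 5.4],
    [0, 0, 0, 0, -0.49, -4.41, 5.4],
    [0, 0, 0, 0, -0.49, -4.41, 5.4],
    [0, 0, 0, 0, -0.49, -4.41, 5.4]
  ]
}}

```text
time_s: 29.02
ee_pos: [0.5872, 0.1376, 0.2913]
orientation: [[0.002, 0.998, -0.058], [-0.0, -0.058, -0.998], [-1.0, 0.002, -0.0]]
contact_force: [-0.3, 0.7, -0.4]
width: 0.0573
```

Call:
{"name": "send_rows", "arguments": {
  "moves": [
    [0, 0, 0, 0, -0.49, -4.41, 5.4],
    [0, 0, 0, 3, 0, 0, 5.4],
    [0, 0, 0, 3, 0, 0, 5.4],
    [0, 0, 0, 3, 0, 0, 5.4],
    [0, 0, 0, 0, 0, 0, 5.4]
  ]
}}

```text
time_s: 29.65
ee_pos: [0.5843, 0.18, 0.1988]
orientation: [[-0.002, 0.998, -0.058], [-0.001, -0.058, -0.998], [-1.0, -0.002, 0.001]]
contact_force: [-0.2, 0.6, 0.4]
width: 0.0577
```

```bash
python3 - <<'E'
from h import *
go(.585,.181,.124,-3.4)
E
```

```text
t 29.6 pos [0.5843 0.18   0.1988] yaw -3.34 tilt -1.000 w 0.0577 F [-0.2  0.6  0.4]
turn 0.001 rad, then shift x 7.48 y 0.06 z -0.10 cm
```

Lower, release, rise, and check.

Call:
{"name": "send_rows", "arguments": {
  "moves": [
    [0, 0, 0, 2.5, 0, 0, 5.4],
    [0, 0, 0, 2.5, 0, 0, 5.4],
    [0, 0, 0, 1.7, 0, 0, 5.4],
    [0, 0, 0, 0.7, 0, 0, 5.4],
    [0, 0, 0, 0, 0, 0, 5.4]
  ]
}}

```text
time_s: 30.28
ee_pos: [0.5852, 0.1806, 0.126]
orientation: [[0.0, 0.998, -0.058], [0.0, -0.058, -0.998], [-1.0, 0.0, -0.0]]
contact_force: [0.7, -0.4, -0.2]
width: 0.0573
```

Call:
{"name": "send_rows", "arguments": {
  "moves": [
    [0, 0, 0, 0, 0, 0, 7],
    [0, 0, 0, 0, 0, 0, 7],
    [0, 0, 0, 0, 0, 0, 7],
    [0, 0, 0, -3, 0, 0, 7],
    [0, 0, 0, -4, 0, 0, 7]
  ]
}}

```text
time_s: 30.9
ee_pos: [0.5844, 0.1802, 0.1955]
orientation: [[-0.002, 0.998, -0.058], [-0.0, -0.058, -0.998], [-1.0, -0.002, 0.001]]
contact_force: [0.4, -0.7, 1.3]
width: 0.0701
```

Call:
{"name": "send_rows", "arguments": {
  "moves": [
    [0, 0, 0, -5, 0, 0, 7.5],
    [0, 0, 0, -4, 0, 0, 8],
    [0, 0, 0, 0, -0.5, 4, 8],
    [0, 0, 0, 0, -0.5, 4.5, 8],
    [0, 0, 0, 0, -0.5, 4.5, 8]
  ]
}}

```text
time_s: 31.52
ee_pos: [0.562, 0.0503, 0.2857]
orientation: [[0.001, 0.998, -0.058], [-0.0, -0.058, -0.998], [-1.0, 0.001, 0.0]]
contact_force: [0.8, -0.3, -1.0]
width: 0.0801
```

```bash
python3 - <<'E'
from h import *
snap('top','t11'); find('t11',(.133,.125)); print('tray z'); find('t11',(.073,.065))
go(.489,-.304,.29,-3.9)
E
```

```text
block 0.3739 -0.4513 w44 l101 long axis 133.0
block 0.4889 -0.304 w57 l100 long axis 176.0
block 0.5669 0.1882 w43 l100 long axis 23.1
keys 0.6078 -0.2964 w26 l86 long axis 6.8
tray z
block 0.3749 -0.4691 w46 l105 long axis 133.0
block 0.4954 -0.3148 w60 l104 long axis 176.0
block 0.5771 0.2008 w45 l105 long axis 23.1
keys 0.6199 -0.3068 w28 l91 long axis 6.8
t 31.6 pos [0.562  0.0432 0.2853] yaw -3.72 tilt -1.000 w 0.0798 F [ 2.8 -4.   1. ]
turn 0.003 rad, then shift x -0.47 y -4.92 z 35.14 cm
```

Call:
{"name": "send_rows", "arguments": {
  "moves": [
    [0, 0, 0, 0, -0.6, 4.4, 8],
    [0, 0, 0, 0, -0.6, 4.4, 8],
    [0, 0, 0, 0, -0.6, 4.4, 8],
    [0, 0, 0, 0, -0.6, 4.4, 8],
    [0, 0, 0, 0, -0.6, 4.4, 8]
  ]
}}

```text
time_s: 32.2
ee_pos: [0.5193, -0.1675, 0.2857]
orientation: [[0.0, 0.998, -0.058], [-0.0, -0.058, -0.998], [-1.0, 0.0, 0.0]]
contact_force: [0.4, -0.2, 0.1]
width: 0.08
```

Call:
{"name": "send_rows", "arguments": {
  "moves": [
    [0, 0, 0, 0, -0.6, 4.4, 8],
    [0, 0, 0, 0, -0.6, 4.4, 8],
    [0, 0, 0, 0, -0.7, 4.4, 8],
    [0, 0, 0, 2, 0, 0, 8],
    [0, 0, 0, 2, 0, 0, 8]
  ]
}}

```text
time_s: 32.83
ee_pos: [0.493, -0.2975, 0.2451]
orientation: [[0.0, 0.998, -0.059], [-0.0, -0.059, -0.998], [-1.0, 0.0, 0.0]]
contact_force: [-0.4, 0.1, -1.0]
width: 0.0801
```

```bash
python3 - <<'E'
from h import *
go(.489,-.304,.182,-3.9)
snap('top','t12'); find('t12',(.133,.125)); print('tray z'); find('t12',(.073,.065))
E
```

```text
t 32.8 pos [ 0.493  -0.2975  0.2451] yaw -3.40 tilt -1.000 w 0.0801 F [-0.4  0.1 -1. ]
turn 0.009 rad, then shift x 6.31 y -0.35 z 0.68 cm
block 0.3792 -0.4455 w40 l102 long axis 149.4
block 0.5746 0.1672 w55 l96 long axis 176.5
keys 0.6093 -0.2962 w26 l83 long axis 6.8
tray z
block 0.3805 -0.463 w42 l107 long axis 149.4
block 0.5852 0.1788 w58 l100 long axis 176.5
keys 0.6214 -0.3066 w27 l87 long axis 6.8
```

Block 1 is confirmed in the tray at (0.585, 0.179). Next, pick block 2.

Call:
{"name": "send_rows", "arguments": {
  "moves": [
    [0.009, 0, 0, 2, -0.4, 0.7, 8],
    [0, 0, 0, 2, 0, 0, 8],
    [0, 0, 0, 1.4, 0, 0, 8],
    [0, 0, 0, 0.9, 0, 0, 8],
    [0, 0, 0, 0, 0, 0, 5.4]
  ]
}}

```text
time_s: 33.5
ee_pos: [0.4886, -0.3036, 0.1822]
orientation: [[-0.0, 0.998, -0.067], [0.0, -0.067, -0.998], [-1.0, -0.0, -0.0]]
contact_force: [-0.3, -0.2, 0.2]
width: 0.0639
```

Call:
{"name": "send_rows", "arguments": {
  "moves": [
    [0, 0, 0, 0, 0, 0, 5.4],
    [0, 0, 0, 0, 0, 0, 5.4],
    [0, 0, 0, 0, 0, 0, 5.4],
    [0, 0, 0, -1, 0, 0, 5.4],
    [0, 0, 0, -2, 0, 0, 5.4]
  ]
}}

```text
time_s: 34.12
ee_pos: [0.4883, -0.3036, 0.213]
orientation: [[-0.001, 0.998, -0.067], [0.001, -0.067, -0.998], [-1.0, -0.001, -0.001]]
contact_force: [0.0, 0.7, 0.0]
width: 0.057
```

Call:
{"name": "send_rows", "arguments": {
  "moves": [
    [0, 0, 0, -3, 0, 0, 5.4],
    [0, 0, 0, -3, 0, 0, 5.4],
    [0, 0, 0, -2, 0, 0, 5.4],
    [0, 0, 0, 0, 0, 0, 5.4],
    [0, 0, 0, 0, 0, 0, 5.4]
  ]
}}

```text
time_s: 34.75
ee_pos: [0.4883, -0.3037, 0.2921]
orientation: [[-0.0, 0.998, -0.067], [0.0, -0.067, -0.998], [-1.0, -0.0, -0.0]]
contact_force: [0.6, -0.4, -1.0]
width: 0.0573
```

```bash
python3 - <<'E'
from h import *
go(.466,.189,.29,-3.4)
E
```

```text
t 34.8 pos [ 0.4883 -0.3037  0.2921] yaw -3.85 tilt -1.000 w 0.0573 F [ 0.6 -0.4 -1. ]
turn -0.008 rad, then shift x 0.21 y -5.15 z -49.05 cm
```

Call:
{"name": "send_rows", "arguments": {
  "moves": [
    [-0.008, 0, 0, 0, -0.51, -4.9, 5.4],
    [0, 0, 0, 0, -0.51, -4.9, 5.4],
    [0, 0, 0, 0, -0.51, -4.9, 5.4],
    [0, 0, 0, 0, -0.51, -4.9, 5.4],
    [0, 0, 0, 0, -0.51, -4.9, 5.4]
  ]
}}

```text
time_s: 35.38
ee_pos: [0.4773, -0.0561, 0.2916]
orientation: [[-0.001, 0.998, -0.059], [0.0, -0.059, -0.998], [-1.0, -0.001, -0.0]]
contact_force: [0.6, 0.5, -0.6]
width: 0.057
```

Call:
{"name": "send_rows", "arguments": {
  "moves": [
    [0, 0, 0, 0, -0.51, -4.9, 5.4],
    [0, 0, 0, 0, -0.51, -4.9, 5.4],
    [0, 0, 0, 0, -0.51, -4.9, 5.4],
    [0, 0, 0, 0, -0.51, -4.9, 5.4],
    [0, 0, 0, 0, -0.51, -4.9, 5.4]
  ]
}}

```text
time_s: 36.0
ee_pos: [0.4665, 0.1896, 0.2917]
orientation: [[-0.001, 0.998, -0.06], [-0.001, -0.06, -0.998], [-1.0, -0.001, 0.001]]
contact_force: [0.7, 0.4, -0.9]
width: 0.0575
```

Call:
{"name": "send_rows", "arguments": {
  "moves": [
    [0, 0, 0, 3, 0, 0, 5.4],
    [0, 0, 0, 3, 0, 0, 5.4],
    [0, 0, 0, 3, 0, 0, 5.4],
    [0, 0, 0, 0, 0, 0, 5.4],
    [0, 0, 0, 0, 0, 0, 5.4]
  ]
}}

```text
time_s: 36.62
ee_pos: [0.4673, 0.1886, 0.2031]
orientation: [[0.0, 0.998, -0.059], [0.0, -0.059, -0.998], [-1.0, 0.0, -0.0]]
contact_force: [-0.0, -1.0, -0.3]
width: 0.057
```

```bash
python3 - <<'E'
from h import *
go(.466,.189,.124,-3.4); print(state()['q'].round(1))
E
```

```text
t 36.6 pos [0.4673 0.1886 0.2031] yaw -3.38 tilt -1.000 w 0.0570 F [-0.  -1.  -0.3]
turn 0.000 rad, then shift x 7.91 y -0.13 z -0.03 cm
[  19.4   15.2  -51.9  106.8   13.3   64.3 -130.8]
```

Call:
{"name": "send_rows", "arguments": {
  "moves": [
    [0, 0, 0, 2.5, -0.1, 0, 5.4],
    [0, 0, 0, 2.5, 0, 0, 5.4],
    [0, 0, 0, 2, 0, 0, 5.4],
    [0, 0, 0, 0.8, 0, 0, 5.4],
    [0, 0, 0, 0, 0, 0, 5.4]
  ]
}}

```text
time_s: 37.25
ee_pos: [0.4662, 0.1886, 0.1246]
orientation: [[-0.0, 0.998, -0.059], [0.0, -0.059, -0.998], [-1.0, -0.0, -0.0]]
contact_force: [-0.5, -0.3, -0.7]
width: 0.0569
```

Call:
{"name": "send_rows", "arguments": {
  "moves": [
    [0, 0, 0, 0, 0, 0, 7],
    [0, 0, 0, 0, 0, 0, 7],
    [0, 0, 0, 0, 0, 0, 7],
    [0, 0, 0, -3, 0, 0, 7],
    [0, 0, 0, -4, 0, 0, 7]
  ]
}}

```text
time_s: 37.88
ee_pos: [0.4656, 0.1883, 0.1947]
orientation: [[-0.002, 0.998, -0.059], [-0.0, -0.059, -0.998], [-1.0, -0.002, 0.0]]
contact_force: [1.2, 0.4, -0.1]
width: 0.07
```

Call:
{"name": "send_rows", "arguments": {
  "moves": [
    [0, 0, 0, -5, 0, 0, 6],
    [0, 0, 0, -4, 0, 0, 5],
    [-0.09, 0, 0, 0, 0, 0, 5],
    [-0.09, 0, 0, 0, 0, 0, 5],
    [0, 0, 0, 0, 0, 0, 5]
  ]
}}

```text
time_s: 38.5
ee_pos: [0.466, 0.1884, 0.2845]
orientation: [[0.0, 0.993, 0.12], [-0.0, 0.12, -0.993], [-1.0, 0.0, 0.0]]
contact_force: [-0.3, 0.5, -0.2]
width: 0.05
```

```bash
python3 - <<'E'
from h import *
snap('top','t13'); find('t13',(.133,.125))
go(.609,-.2966,.285,6.8)
E
```

```text
block 0.3739 -0.4513 w44 l101 long axis 133.0
block 0.4392 0.1702 w40 l50 long axis 1.5
block 0.5758 0.1675 w55 l93 long axis 176.0
keys 0.6078 -0.2963 w26 l86 long axis 6.8
t 38.5 pos [0.466  0.1884 0.2845] yaw 6.81 tilt -1.000 w 0.0499 F [-0.5  0.   0.3]
turn 0.000 rad, then shift x -0.05 y 8.45 z 49.86 cm
```

Keys next: shift y 8.4, z 49.9.

Call:
{"name": "send_rows", "arguments": {
  "moves": [
    [0, 0, 0, 0, 0.84, 4.99, 5],
    [0, 0, 0, 0, 0.84, 4.99, 5],
    [0, 0, 0, 0, 0.84, 4.99, 5],
    [0, 0, 0, 0, 0.84, 4.99, 5],
    [0, 0, 0, 0, 0.84, 4.99, 5]
  ]
}}

```text
time_s: 39.17
ee_pos: [0.5381, -0.0558, 0.2845]
orientation: [[0.0, 0.993, 0.118], [-0.0, 0.118, -0.993], [-1.0, 0.0, 0.0]]
contact_force: [0.3, 0.7, 0.4]
width: 0.0499
```

Call:
{"name": "send_rows", "arguments": {
  "moves": [
    [0, 0, 0, 0, 0.84, 4.99, 5],
    [0, 0, 0, 0, 0.84, 4.99, 5],
    [0, 0, 0, 0, 0.84, 4.99, 5],
    [0, 0, 0, 0, 0.84, 4.99, 5],
    [0, 0, 0, 0, 0.84, 4.99, 5]
  ]
}}

```text
time_s: 39.8
ee_pos: [0.6099, -0.2985, 0.2842]
orientation: [[-0.0, 0.993, 0.118], [-0.0, 0.118, -0.993], [-1.0, -0.0, 0.0]]
contact_force: [0.9, 0.0, 1.1]
width: 0.0496
```

Call:
{"name": "send_rows", "arguments": {
  "moves": [
    [0, 0, 0, 3, 0, 0, 5],
    [0, 0, 0, 2, 0, 0, 5],
    [0, 0, 0, 1, 0, 0, 5],
    [0, 0, 0, 0, 0, 0, 5],
    [0, 0, 0, 0, 0, 0, 5]
  ]
}}

```text
time_s: 40.42
ee_pos: [0.61, -0.2965, 0.2256]
orientation: [[0.001, 0.993, 0.121], [-0.001, 0.121, -0.993], [-1.0, 0.001, 0.001]]
contact_force: [-0.2, -0.1, -0.1]
width: 0.0504
```

```bash
python3 - <<'E'
from h import *
go(.6085,-.2966,.181,6.8)
snap('top','t14'); find('t14',(.133,.125)); print('tray');find('t14',(.073,.065)); 
E
```

```text
t 40.4 pos [ 0.61   -0.2965  0.2256] yaw 6.94 tilt -1.000 w 0.0504 F [-0.2 -0.1 -0.1]
turn 0.002 rad, then shift x 4.46 y -0.15 z -0.01 cm
block 0.3792 -0.4455 w40 l102 long axis 149.4
block 0.4612 0.1749 w55 l95 long axis 176.7
block 0.5746 0.1671 w55 l96 long axis 176.7
tray
block 0.3805 -0.463 w42 l107 long axis 149.4
block 0.4664 0.1868 w58 l99 long axis 176.7
block 0.5852 0.1787 w58 l100 long axis 176.7
```

Call:
{"name": "send_rows", "arguments": {
  "moves": [
    [0, 0, 0, 2, -0.1, 0, 5],
    [0, 0, 0, 1.5, 0, 0, 5],
    [0, 0, 0, 0.9, 0, 0, 5],
    [0, 0, 0, 0, 0, 0, 2.2],
    [0, 0, 0, 0, 0, 0, 2.2]
  ]
}}

```text
time_s: 41.1
ee_pos: [0.6088, -0.297, 0.1809]
orientation: [[0.001, 0.993, 0.12], [-0.0, 0.12, -0.993], [-1.0, 0.001, 0.0]]
contact_force: [0.2, 0.6, -0.5]
width: 0.0251
```

Call:
{"name": "send_rows", "arguments": {
  "moves": [
    [0, 0, 0, 0, 0, 0, 2.2],
    [0, 0, 0, 0, 0, 0, 2.2],
    [0, 0, 0, 0, 0, 0, 2.2],
    [0, 0, 0, -1, 0, 0, 2.2],
    [0, 0, 0, -2, 0, 0, 2.2]
  ]
}}

```text
time_s: 41.72
ee_pos: [0.6084, -0.2968, 0.211]
orientation: [[-0.001, 0.993, 0.121], [0.0, 0.121, -0.993], [-1.0, -0.001, -0.001]]
contact_force: [0.3, 0.0, -1.0]
width: 0.0249
```

Call:
{"name": "send_rows", "arguments": {
  "moves": [
    [0, 0, 0, -3, 0, 0, 2.2],
    [0, 0, 0, -3, 0, 0, 2.2],
    [0, 0, 0, -2, 0, 0, 2.2],
    [0.09, 0, 0, 0, 0, 0, 2.2],
    [0.09, 0, 0, 0, 0, 0, 2.2]
  ]
}}

```text
time_s: 42.35
ee_pos: [0.6087, -0.2969, 0.2914]
orientation: [[0.001, 0.998, -0.062], [-0.0, -0.062, -0.998], [-1.0, 0.001, 0.0]]
contact_force: [0.5, 0.1, -0.5]
width: 0.025
```

```bash
python3 - <<'E'
from h import *
go(.532,.274,.29,-3.4)
E
```

```text
t 42.4 pos [ 0.6087 -0.2969  0.2914] yaw -3.56 tilt -1.000 w 0.0250 F [ 0.5  0.1 -0.5]
turn -0.003 rad, then shift x 0.14 y -11.04 z -56.54 cm
```

Call:
{"name": "send_rows", "arguments": {
  "moves": [
    [0, 0, 0, 0, -0.92, -4.71, 2.2],
    [0, 0, 0, 0, -0.92, -4.71, 2.2],
    [0, 0, 0, 0, -0.92, -4.71, 2.2],
    [0, 0, 0, 0, -0.92, -4.71, 2.2],
    [0, 0, 0, 0, -0.92, -4.71, 2.2]
  ]
}}

```text
time_s: 42.98
ee_pos: [0.5763, -0.0575, 0.2912]
orientation: [[0.001, 0.998, -0.059], [-0.0, -0.059, -0.998], [-1.0, 0.001, 0.0]]
contact_force: [-0.2, 0.6, -0.8]
width: 0.0252
```

Call:
{"name": "send_rows", "arguments": {
  "moves": [
    [0, 0, 0, 0, -0.92, -4.71, 2.2],
    [0, 0, 0, 0, -0.92, -4.71, 2.2],
    [0, 0, 0, 0, -0.92, -4.71, 2.2],
    [0, 0, 0, 0, -0.92, -4.71, 2.2],
    [0, 0, 0, 0, -0.92, -4.71, 2.2]
  ]
}}

```text
time_s: 43.6
ee_pos: [0.5443, 0.1802, 0.2912]
orientation: [[0.001, 0.998, -0.059], [-0.0, -0.059, -0.998], [-1.0, 0.001, 0.0]]
contact_force: [0.4, -0.1, -0.9]
width: 0.0247
```

Call:
{"name": "send_rows", "arguments": {
  "moves": [
    [0, 0, 0, 0, -0.92, -4.71, 2.2],
    [0, 0, 0, 0, -0.92, -4.71, 2.2],
    [0, 0, 0, 3, 0, 0, 2.2],
    [0, 0, 0, 3, 0, 0, 2.2],
    [0, 0, 0, 2, 0, 0, 2.2]
  ]
}}

```text
time_s: 44.22
ee_pos: [0.5317, 0.2737, 0.2095]
orientation: [[-0.001, 0.998, -0.059], [-0.001, -0.059, -0.998], [-1.0, -0.001, 0.001]]
contact_force: [-0.1, -1.1, -1.5]
width: 0.0252
```

```bash
python3 - <<'E'
from h import *
go(.532,.274,.123,-3.4)
E
```

```text
t 44.2 pos [0.5317 0.2737 0.2095] yaw -3.39 tilt -1.000 w 0.0252 F [-0.1 -1.1 -1.5]
turn 0.000 rad, then shift x 8.65 y 0.03 z -0.04 cm
```

Call:
{"name": "send_rows", "arguments": {
  "moves": [
    [0, 0, 0, 3, 0, 0, 2.2],
    [0, 0, 0, 2.5, 0, 0, 2.2],
    [0, 0, 0, 2, 0, 0, 2.2],
    [0, 0, 0, 1, 0, 0, 2.2],
    [0, 0, 0, 0, 0, 0, 2.2]
  ]
}}

```text
time_s: 44.85
ee_pos: [0.5318, 0.2738, 0.1253]
orientation: [[-0.0, 0.998, -0.059], [-0.0, -0.059, -0.998], [-1.0, -0.0, 0.0]]
contact_force: [-0.1, 0.1, -1.3]
width: 0.025
```

Call:
{"name": "send_rows", "arguments": {
  "moves": [
    [0, 0, 0, 0, 0, 0, 4],
    [0, 0, 0, 0, 0, 0, 4],
    [0, 0, 0, 0, 0, 0, 4],
    [0, 0, 0, -3, 0, 0, 4],
    [0, 0, 0, -4, 0, 0, 4]
  ]
}}

```text
time_s: 45.48
ee_pos: [0.5315, 0.2735, 0.1957]
orientation: [[-0.002, 0.998, -0.059], [-0.001, -0.059, -0.998], [-1.0, -0.001, 0.001]]
contact_force: [-0.4, 0.5, -0.1]
width: 0.0399
```

Call:
{"name": "send_rows", "arguments": {
  "moves": [
    [0, 0, 0, -5, 0, 0, 4],
    [0, 0, 0, -5, 0, 0, 4],
    [0, 0, 0, 0, 0, 5, 4],
    [0, 0, 0, 0, 0, 5, 4],
    [0, 0, 0, 0, 0, 5, 4]
  ]
}}

```text
time_s: 46.1
ee_pos: [0.5227, 0.1226, 0.2957]
orientation: [[0.001, 0.998, -0.059], [-0.0, -0.059, -0.998], [-1.0, 0.001, 0.0]]
contact_force: [1.0, -0.3, 1.2]
width: 0.0402
```

Call:
{"name": "send_rows", "arguments": {
  "moves": [
    [0, 0, 0, 0, 0, 5, 4],
    [0, 0, 0, 0, 0, 5, 4],
    [0, 0, 0, 0, 0, 5, 4],
    [0, 0, 0, 0, 0, 5, 4],
    [0, 0, 0, 0, 0, 5, 4]
  ]
}}

```text
time_s: 46.72
ee_pos: [0.5079, -0.127, 0.2959]
orientation: [[0.001, 0.998, -0.059], [-0.001, -0.059, -0.998], [-1.0, 0.001, 0.001]]
contact_force: [1.6, 0.9, -0.7]
width: 0.0404
```

Call:
{"name": "send_rows", "arguments": {
  "moves": [
    [0, 0, 0, 0, 0, 5, 4],
    [0, 0, 0, 0, 0, 5, 4],
    [0, 0, 0, 0, 0, 5, 4],
    [0, 0, 0, 0, 0, 3, 4],
    [0, 0, 0, 0, 0, 0, 4]
  ]
}}

```text
time_s: 47.35
ee_pos: [0.4966, -0.3078, 0.2951]
orientation: [[-0.0, 0.998, -0.063], [-0.0, -0.063, -0.998], [-1.0, -0.0, 0.0]]
contact_force: [-1.2, 0.9, -0.0]
width: 0.0403
```

```bash
python3 - <<'E'
from h import *
a=snap('top','t15')['pixels'];b=snap('side','s15')['pixels']; find('t15',(.073,.065));go(.5,-.3,.3)
x=cv2.resize(a[140:260,85:275],(760,480),interpolation=2)[:,:]
y=cv2.resize(b[185:225,205:315],(330,120),interpolation=2); z=cv2.resize(b[120:220,200:330],(156,120),interpolation=2)
bb=np.zeros((120,760,3),np.uint8); bb[:,:330]=y; bb[:,340:496]=z; c=cv2.resize(a[60:360,60:460],(160,120)); bb[:,500:660]=c
cv2.imwrite('pics/m11.png',np.vstack([x,bb]))
E
```

```text
block 0.3782 -0.4712 w26 l102 long axis 148.4
block 0.4664 0.1868 w58 l99 long axis 176.7
block 0.585 0.1788 w58 l100 long axis 176.5
keys 0.5325 0.272 w26 l87 long axis 175.7
t 47.5 pos [ 0.4977 -0.3045  0.2955] yaw -3.37 tilt -1.000 w 0.0401 F [ 0.3 -0.2  1. ]
turn -0.089 rad, then shift x -0.45 y 0.24 z -0.44 cm
```

View pics/m11.png

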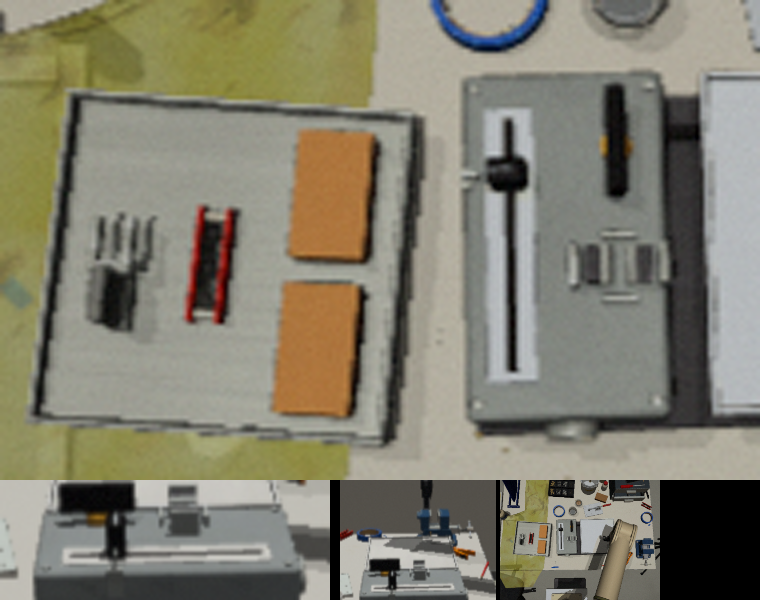

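```bash
python3 - <<'E'
from h import *
T=cal('t15')
f=lambda x,y,z: atz(T,(x+.5)/4-.5+85,(y+.5)/4-.5+140,z)
for p in((507,171,.16),(476,178,.138)): q=f(*p);print(q,q@EX)
E
```

```text
[0.58671856 0.03598819 0.16      ] 0.5875279608705891
[0.58571994 0.06063165 0.138     ] 0.587260850503527
```

Both cameras have the stop level with the clip within about 1 mm, so I'm handing the job in.

```bash
python3 -c "
from h import *
print(finish_job())"
```

```text
the job is handed in; nothing more can be done
None
```

The job is done and handed in at about 47 s of robot time; the hand-in gives no verdict.

- **Lock-off plate:** I pulled it up out of its catch and put it in the tray. It stood upright after I released it. In the last picture its pose was hard to read and it may have tipped, but it is in the tray.
- **Travel stop:** I slid it level with the pointer clip. Both cameras agree to within about 1 mm.
- **Valve and platform:** I opened the valve about 0.88 rad and the platform sank at roughly 27 mm/s. I closed the valve once the platform was still and fully down: the block on it had dropped 15.7 px, against about 16 px expected for 60 mm.
- **Platform contents:** Two sanding blocks and one hex-key set were on the platform, and all three are now in the tray. The last picture has them at (0.585, 0.179), (0.466, 0.187) and (0.533, 0.272).
- **Last checks:** The valve bar lies along the lift's x, so the valve is shut. The other bench items were not handled and looked unmoved in the pictures. The arm was clear of everything.
- **Failed check:** One mid-run sighting of block 1 in the tray disagreed because the arm partly hid it. Two later clear views agreed with each other.

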